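# Hang the washed spice cabinet door back on its hinges

### The arm

A 7-joint arm with a two-finger parallel gripper is mounted at the origin on the work surface. World frame = base frame: x ahead of the robot, y to its left, z up, the work surface at z = 0. Lengths are in m, angles in rad, forces in N, time in s.
With the tool pointing down it reaches from about 0.425 to 0.8 m from the base axis. Payload 8.3 kg.
Tool frame: the origin (TCP) lies on the centre line of the jaws, within the pads' length; the fingertips stand env.tcp_to_tips ahead of it and the grasp point (between the pads) lies 3 mm ahead of it (env.tcp_to_tips is the distance from the TCP to the fingertips, in m); z points along the fingers, y is the direction in which the jaws open and shut (so a half turn about z gives the same grasp; the last joint's range is limited). The gripper opens to 85 mm and grips with 20 to 120 N. Pads are 22 mm wide; open, the fingers measure 114 mm over their backs; the gripper's body (76 mm by 85 mm) begins 54 mm behind the grasp point. The pads swing forward as they close: fully open they stand 13 mm farther back than shut.
Start: joints at [-1.388, 0.383, 0.016, 1.37, -0.006, 1.388, -0.046], TCP at [0.152, 0.606, 0.253] pointing down, gripper open.
Joint ranges: [-2.95, 2.95], [-0.25, 2.06], [-1.52, 1.56], [0.18, 2.33], [-1.44, 4.58], [0.02, 2.06], [-3.01, 3.01]. Speed limits (rad/s): [2.39, 2.39, 3.01, 3.01, 3.14, 3.14, 3.14].

### API

Orientations are given as a unit quaternion [x, y, z, w].
In Python, from station import env gives the robot as it stands.
- The arm moves only by the tool arm_command, never from a script. Its argument "commands" is one flat list of numbers, 7 for each row, row after row: the shift along the world's x, y, z in cm, then the turn, a rotation vector about the world's x, y, z in degrees, then the finger opening in cm, from 0 to 8.54. A call has 1 to 5 rows; each row shifts and turns the commanded pose from where the row before left it; what a row does not reach is not made up. A row lasts 1/12 s, in which the tool goes at most 41.7 mm and 7.16 degrees, less where a joint would pass 70% of its speed; a pose out of reach is approached as far as the arm can. A call with a gripper value outside its range is refused whole. The fingers move at their own pace and stop on an object; "squeeze" is the grip in N (left out, the last holds). Time passes only in rows, so rows that do not move let the fingers close. It gives the time, the measured TCP pose, the force and the opening at its end, in the units of the state.
- env.read_state(): the state, without advancing time (a new reading comes with each control period).
- env.grab_frame(name): name is "scene" or "top" or "wrist"; returns the picture (400x640x3 uint8, blue, green, red); there is no depth.
- env.get_calibration(name): a dict with "camera_matrix" (3x3 intrinsics, pixels), "world_from_camera" (4x4, takes a point from camera to world coordinates); the wrist camera has in their place "mount" (4x4, takes a point from camera to tool coordinates, whose origin is the TCP and whose axes are the flange's). Camera axes: x right, y down, z forward; pixel columns grow to the right and rows downward; lengths in m; the calibration is good to about 2 mm. A picture is of the moment at which its call begins: read the wrist's pose just before it. get_calibration takes no time and is no camera call.
- env.sign_off(): hands the job in, once; it reports no verdict.
The state is a dict: "time": time; "q": joint angles; "qd": joint speeds; "joint_efforts": joint torques, N m; "tool_pos": TCP position; "orientation": TCP orientation; "ft_force": force on the tool from outside, world axes, zero at the start; "torque": the same for the moment, N m; "grip_width": opening from 0.0 (shut) to 1.0 (fully open).
Only numpy, scipy, OpenCV 4.12 (cv2) and the standard library are available. Lean on these libraries where they do the work, as an engineer would, in place of code of your own. Each camera call takes 0.05 s, during which the arm holds its last target.

### The job

The spice cabinet's lift-off door has been washed and is drying in the dish rack: take it out, lower it gently onto the cabinet's two upright hinge pins so that both sockets sit fully home, and swing it shut against the cabinet. Do not force or bang the door against the cabinet (the pins never sit quite where you expect, so feel for them), leave the chopping board standing in the rack and do not disturb the mug or the bottle; let go when done.

Things in the scene. Friction and masses are not known exactly. Their poses are not given: they have to be found in the camera images.
- cabinet: (All sizes in mm.) Small aluminium spice cabinet, fixed: 150 deep (its x), 150 wide (its y), 215 high. Origin: centre of its underside, on the counter. Its open front faces its own -x (front face at x = -75). The door hangs at its -y side. Two rubber bumpers stand 2 mm out of the front near the +y edge (y = +69).
- pintle_low (a point): Where the lower hinge pin is expected: on the pin's axis at the shoulder its socket rests on, 50 above the counter, at x = -89, y = -91 in the cabinet's frame (axes as the cabinet's). The strip carrying both pins is screwed on through slots and clamped where last adjusted: both pins together truly stand up to 4.5 mm off along the cabinet's x and up to 4.5 mm along its y, not in height.
- pintle_high (a point): The same for the upper pin: 90 above the lower one, on one vertical axis with it, same adjustment error. Each pin: 8.4 in diameter, upright, standing 16 above its shoulder, top edge bevelled over the last 1.5 mm to a flat 5.4 wide. Shoulder: a disc 15 in diameter, 6 thick, on a bracket that runs back along the cabinet's side.
- door_center (a point): Centre of the loose door (0.33 to 0.55 kg): 12 thick (its x), 150 wide (its y), 180 high; solid hinge stile: it balances at y = -36. Outside faces its own -x, hinge side is -y. Top edge plain, 90 above this point. A bar pull stands 33 out of the outside at y = +52, z = -40 to +40. Shut, its axes are as the cabinet's; it opens counter-clockwise seen from above, freely past 120 degrees.
- socket_low (a point): Centre of the lower mouth of the door's lower hinge socket, an upright steel tube 19 outside, 10 bore, 24 long, open at both ends: at x = 0, y = -91, z = -62 from the door's centre (axes as the door's). Fully home, this mouth rests on the pin's shoulder; the door's bottom edge is then 22 and its top edge 202 above the counter.
- socket_high (a point): The same for the upper socket, 90 above the lower one (y = -91, z = +28 from the door's centre). Both sockets meet both pins at the same moment. Hang the door while it stands open: shut, only 4 to 12 mm is left between its back and the cabinet front, no room for a finger.
- door_edge (a point): Point on the back (inside) face of the door near its free edge at half height: x = +6, y = +73 from the door's centre. With the door shut it lies on the cabinet's bumpers, 2 before the front face.
- cabinet_front (a point): Middle of the cabinet's open front, in the plane of its front face, 112 above the counter; axes as the cabinet's.
- rack: Wire dish rack, fixed, 200 (its x) by 220 (its y); origin: centre of its underside. Two slots run along its y at x = -42 and +42, each between two wire hoops that rise to 83 above the counter, 17 apart inside. Things stand in them on wires 25 above the counter.
- board_center (a point): Middle of a wooden chopping board, loose, 12 thick (x), 160 wide (y), 152 high with its grip tab, standing in the other slot of the rack. Leave it there.
- mug: White mug, loose, 76 in diameter, 90 high; origin: centre of its foot. Leave it.
- soap_bottle: Yellow bottle of washing-up liquid, loose, 60 in diameter, 170 high; origin: centre of its foot. Leave it.
Not all that is in view belongs to the job. Of the things like the part that bears door_center, leave any that is orange; of the rest the larger one is meant.

How it is judged:
On the way:
1. the door sits on both hinge pins, both sockets fully home (z of socket_low in the frame of pintle_low below 0.004 m and z of socket_high in the frame of pintle_high below 0.004 m and horizontal distance between socket_low and pintle_low below 0.008 m and horizontal distance between socket_high and pintle_high below 0.008 m), for 0.3 s.
At the end, for the whole second after the job is handed in: Both sockets are home on the pins (within 4 mm of the shoulders in height, 8 mm sideways of the expected pin points), the door is shut (free edge within 8 mm of the cabinet front, 0.12 rad) and let go, and board, mug and bottle still stand (all of step 1 and x of door_edge in the frame of cabinet_front above -0.008 m and angle between the y axis of door_center and the y axis of cabinet, either way round below 0.12 rad and angle between each of mug, soap_bottle's own z axis and vertical below 0.2 rad and angle between board_center's own z axis and vertical below 0.3 rad and linear speed of door below 0.02 m/s); the robot touches nothing.
It fails at once if the door is forced or banged against the cabinet or its hinge pins (over 30 N) (contact force between door and cabinet above 30 N).
It fails at once if the chopping board is shifted more than 40 mm (distance of board_center from where it was at the start of the episode above 0.04 m).
It fails at once if the mug is shifted more than 30 mm (distance of mug from where it was at the start of the episode above 0.03 m).
It fails at once if the bottle is shifted more than 30 mm (distance of soap_bottle from where it was at the start of the episode above 0.03 m).
It also fails if it takes over 72 s, if anything falls off the work surface, if the arm or the gripper's body presses on something with over 40 N, if the wrist force passes 120 N, or if a joint passes its speed limit or range.

## Working session

There is one attempt and no reset: what is moved stays moved. The work goes in short steps, Python scripts to look and compute and a tool call to move; the robot and the scene stay as the last step left them, time stands still between calls to the robot, and variables do not carry over. Pictures are saved under pics/ and viewed, and the job is handed in when it is done.

Besides the shell and the picture viewer there is one more tool, called after ">>>" as a command line: name --argument value ..., lists and objects as JSON in quotes. arm_command: Moves the arm, as the interface text tells. Its arguments: {"type":"object","properties":{"commands":{"type":"array"},"squeeze":{"type":"number"}},"required":["commands"]}

```bash
mkdir -p pics; ls; python3 - <<'E'
from station import env
import cv2,numpy as np
print(env.read_state()); print(env.tcp_to_tips)
for n in ["scene","top","wrist"]:
    c=env.get_calibration(n); print(n,{k:np.round(v,4).tolist() if not isinstance(v,str) else v for k,v in c.items()})
    cv2.imwrite(f"pics/{n}0.png",env.grab_frame(n))
E
```

```text
pics
{'time': 0.0, 'q': array([-1.38790116,  0.38426786,  0.01640056,  1.37117093, -0.00628771,
        1.3882013 , -0.04651768]), 'qd': array([-6.08777312e-04,  1.66089876e-03,  1.79555196e-04, -6.93426411e-04,
       -6.24476259e-05,  4.33126775e-04, -1.41980075e-03]), 'joint_efforts': array([ 2.11979395e-04, -6.27611089e+01,  8.44600070e-01, -3.71814966e+01,
        1.65803789e-02,  1.43411377e-02, -1.13945589e-05]), 'tool_pos': array([0.15195006, 0.60576661, 0.25225294]), 'orientation': array([ 1.22576706e-01,  9.92458540e-01, -9.94417691e-04, -9.25755156e-05]), 'ft_force': array([-0.04356791, -0.1081106 , -0.50925687]), 'torque': array([-0.01797204, -0.01967344,  0.00155044]), 'grip_width': 1.0027600555766674}
0.022
scene {'camera_matrix': [[378.8567, 0.0, 311.7283], [0.0, 378.8567, 196.1522], [0.0, 0.0, 1.0]], 'world_from_camera': [[-0.2323, 0.761, -0.6058, 1.1774], [0.9726, 0.1872, -0.1378, 0.0492], [0.0085, -0.6212, -0.7836, 0.8347], [0.0, 0.0, 0.0, 1.0]]}
top {'camera_matrix': [[364.7022, 0.0, 321.0218], [0.0, 364.7022, 198.1379], [0.0, 0.0, 1.0]], 'world_from_camera': [[-0.0116, -0.9808, 0.1947, 0.45], [-0.9999, 0.0124, 0.0028, -0.1065], [-0.0052, -0.1947, -0.9809, 0.9985], [0.0, 0.0, 0.0, 1.0]]}
wrist {'camera_matrix': [[292.6226, 0.0, 322.7216], [0.0, 292.6226, 198.4217], [0.0, 0.0, 1.0]], 'mount': [[-0.0002, -0.9444, -0.3289, 0.0851], [1.0, -0.0009, 0.0019, -0.0005], [-0.0021, -0.3289, 0.9444, -0.1204], [0.0, 0.0, 0.0, 1.0]]}
```

View pics/scene0.png

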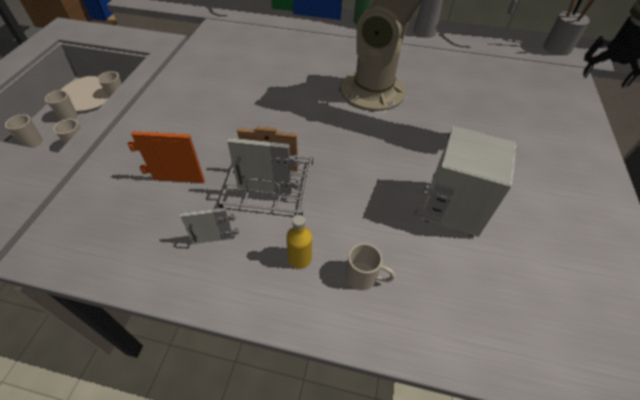

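View pics/top0.png

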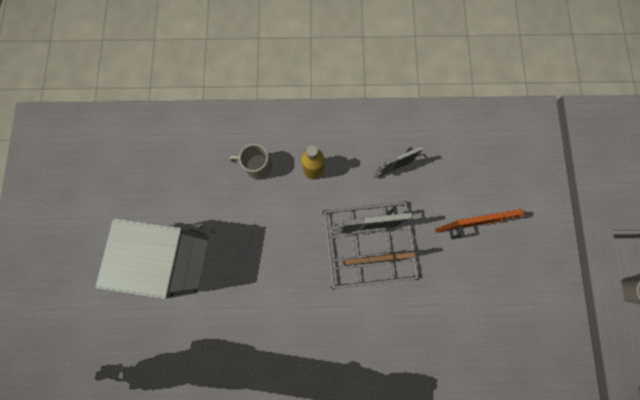

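View pics/wrist0.png

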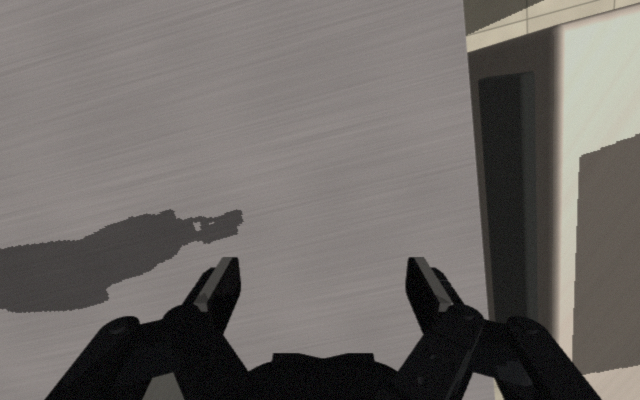

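```bash
cat > h.py <<'E'
import cv2,numpy as np
from scipy.spatial.transform import Rotation as R
from station import env
def cam(n,st=None):
    c=env.get_calibration(n);K=np.array(c["camera_matrix"])
    if n=="wrist":
        T=np.eye(4);T[:3,:3]=R.from_quat(st["orientation"]).as_matrix();T[:3,3]=st["tool_pos"]
        return K,T@np.array(c["mount"])
    return K,np.array(c["world_from_camera"])
def ray(n,uv,st=None):
    K,T=cam(n,st);d=T[:3,:3]@np.linalg.inv(K)@np.array([uv[0],uv[1],1.]);return T[:3,3],d/np.linalg.norm(d)
def onz(n,uv,z,st=None):
    o,d=ray(n,uv,st);return o+d*(z-o[2])/d[2]
def tri(rs):
    A=np.zeros((3,3));b=np.zeros(3)
    for o,d in rs:
        P=np.eye(3)-np.outer(d,d);A+=P;b+=P@o
    p=np.linalg.solve(A,b);return p,[np.linalg.norm((np.eye(3)-np.outer(d,d))@(p-o)) for o,d in rs]
def proj(n,p,st=None):
    K,T=cam(n,st);q=np.linalg.inv(T)@np.append(p,1);q=K@q[:3];return q[:2]/q[2]
def crop(img,x0,y0,x1,y1,s,name):
    cv2.imwrite("pics/"+name,cv2.resize(img[y0:y1,x0:x1],None,fx=s,fy=s,interpolation=cv2.INTER_CUBIC))
E
python3 - <<'E'
from h import *
t=cv2.imread("pics/top0.png");s=cv2.imread("pics/scene0.png")
crop(t,320,190,460,290,5,"t_rack.png");crop(t,90,205,230,305,5,"t_cab.png")
crop(s,200,110,330,220,5,"s_rack.png");crop(s,410,120,530,240,5,"s_cab.png")
E
```

```text
(no output)
```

View pics/t_rack.png

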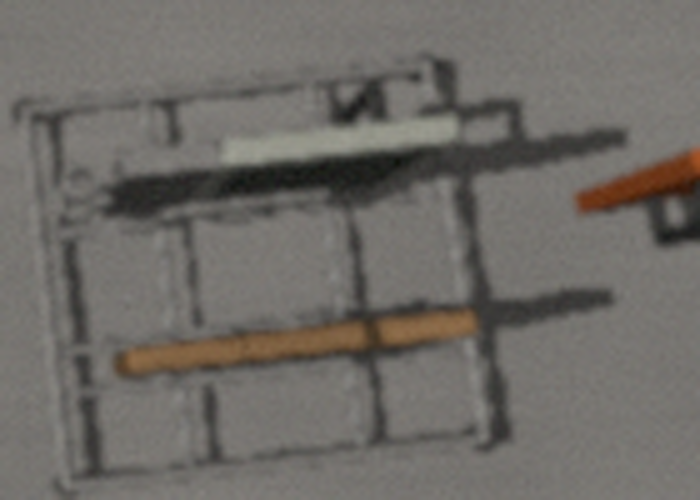

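View pics/t_cab.png

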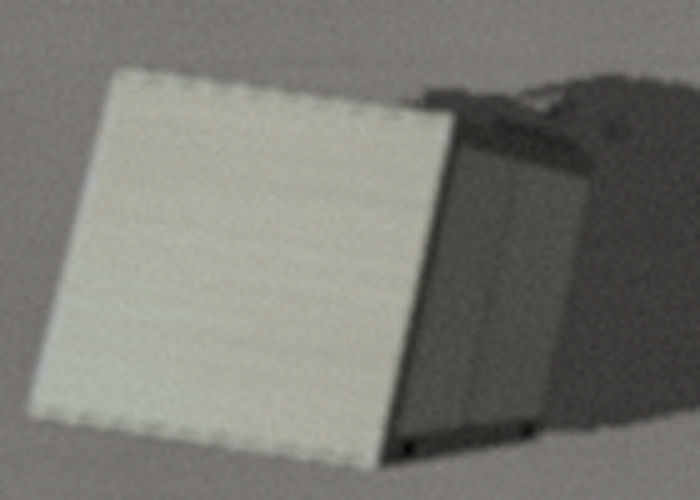

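View pics/s_rack.png

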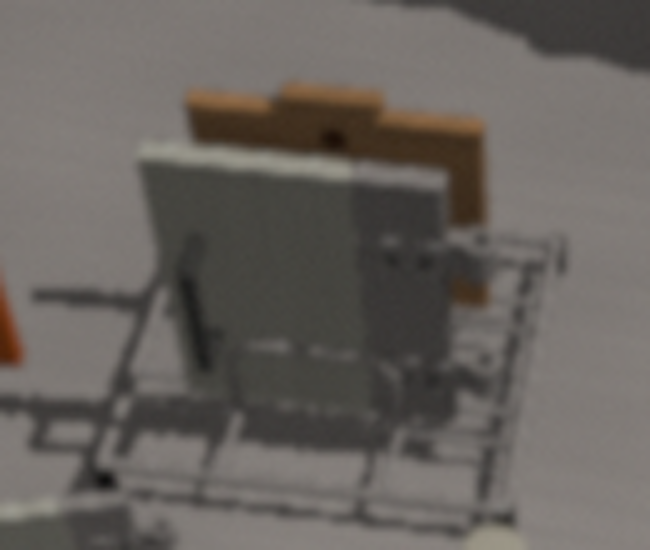

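View pics/s_cab.png

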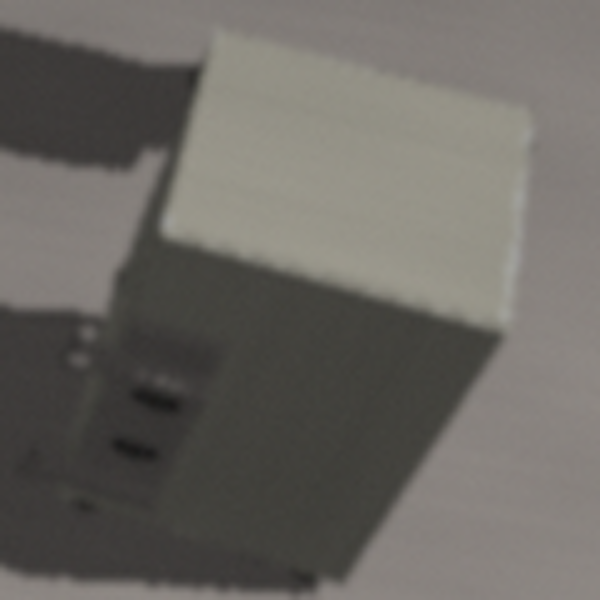

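```bash
cat > a.py <<'E'
from h import *
t=cv2.imread("pics/top0.png");s=cv2.imread("pics/scene0.png")
def T(x,y,z): return onz("top",(320+x/5,190+y/5),z)
def T2(x,y,z): return onz("top",(90+x/5,205+y/5),z)
def S(x,y,z): return onz("scene",(200+x/5,110+y/5),z)
def S2(x,y,z): return onz("scene",(410+x/5,120+y/5),z)
print("cab top via top");c=[T2(*p,.215) for p in [(115,70),(455,112),(382,468),(30,415)]]
print(np.round(c,4), np.mean(c,0))
cs=[S2(*p,.215) for p in [(500,332),(167,232),(218,30),(528,112)]]
print("scene",np.round(cs,4),np.mean(cs,0))
for c_ in (c,cs):
    c_=np.array(c_)
    print([np.round((np.linalg.norm(c_[i]-c_[i-1]),np.degrees(np.arctan2(*(c_[i]-c_[i-1])[[1,0]]))),4) for i in range(4)])
print("door light top L/R", T(225,152,.205),T(458,128,.205))
print("scene", S(140,150,.205),S(352,170,.205),S(447,180,.205))
print("board top",T(120,362,.165),T(478,322,.165))
E
python3 a.py
```

```text
cab top via top
[[0.5651 0.3481 0.215 ]
 [0.5449 0.1989 0.215 ]
 [0.3965 0.2199 0.215 ]
 [0.4196 0.3692 0.215 ]] [0.48152785 0.28404206 0.215     ]
scene [[0.5709 0.3467 0.215 ]
 [0.5456 0.2063 0.215 ]
 [0.4011 0.2278 0.215 ]
 [0.4252 0.3712 0.215 ]] [0.48567902 0.28799004 0.215     ]
[array([ 0.147 , -8.2848]), array([  0.1505, -97.6873]), array([1.499000e-01, 1.719357e+02]), array([ 0.1511, 81.1893])]
[array([ 0.1478, -9.5469]), array([   0.1427, -100.2441]), array([1.461000e-01, 1.715405e+02]), array([ 0.1454, 80.4613])]
door light top L/R [ 0.55661811 -0.20000339  0.205     ] [ 0.56596727 -0.30256825  0.205     ]
scene [ 0.57153767 -0.29631686  0.205     ] [ 0.56021822 -0.19371708  0.205     ] [ 0.55588016 -0.14808487  0.205     ]
board top [ 0.46739213 -0.1541474   0.165     ] [ 0.48328778 -0.31617142  0.165     ]
```

>>> arm_command --commands '[2.4,-3.1,1.2,0,0,-7,8.5,2.4,-3.1,1.2,0,0,-7,8.5,2.4,-3.1,1.2,0,0,-7,8.5,2.4,-3.1,1.2,0,0,-7,8.5,2.4,-3.1,1.2,0,0,-7,8.5]'

```text
time: 0.57
tool_pos: [0.2728, 0.4494, 0.3135]
orientation: [0.418, 0.908, -0.0, -0.0]
ft_force: [0.9, 0.0, 0.3]
grip_width: 0.996
```

>>> arm_command --commands '[2.4,-3.1,0,0,0,-7,8.5,2.4,-3.1,0,0,0,-7,8.5,2.4,-3.1,0,0,0,-7,8.5,2.4,-3.1,0,0,0,-7,8.5,2.4,-3.1,0,0,0,-7,8.5]'

```text
time: 0.98
tool_pos: [0.3927, 0.2943, 0.3133]
orientation: [0.672, 0.741, 0.0, -0.0]
ft_force: [1.4, -0.2, -0.3]
grip_width: 1.0
```

>>> arm_command --commands '[2.4,-3.1,0,0,0,0,8.5,2.4,-3.1,0,0,0,0,8.5,2.4,-3.1,0,0,0,0,8.5,2.4,-3.1,0,0,0,0,8.5,2.4,-3.1,0,0,0,0,8.5]'

```text
time: 1.4
tool_pos: [0.5127, 0.1395, 0.3133]
orientation: [0.67, 0.743, 0.0, -0.0]
ft_force: [0.2, 0.1, 0.3]
grip_width: 0.999
```

>>> arm_command --commands '[2.5,-2,0,0,0,0,8.5,2.2,-1.0,0,0,0,0,8.5,0,0,0,0,0,0,8.5,0,0,0,0,0,0,8.5]'

```text
time: 1.73
tool_pos: [0.5595, 0.1101, 0.3125]
orientation: [0.671, 0.742, -0.001, -0.0]
ft_force: [0.1, 1.7, -0.7]
grip_width: 0.998
```

```bash
cat > snap.py <<'E'
import sys,pickle
from h import *
name=sys.argv[1]
st=env.read_state();im=env.grab_frame("wrist")
cv2.imwrite(f"pics/{name}.png",im);pickle.dump(st,open(f"{name}.pkl","wb"));print(st["time"],st["tool_pos"],R.from_quat(st["orientation"]).as_matrix().round(3).tolist(),st["ft_force"])
E
python3 snap.py w1
```

```text
1.7333 [0.55946045 0.11008947 0.31247086] [[-0.101, 0.995, -0.001], [0.995, 0.101, -0.001], [-0.001, -0.001, -1.0]] [ 0.09785535  1.65536885 -0.72708471]
```

View pics/w1.png

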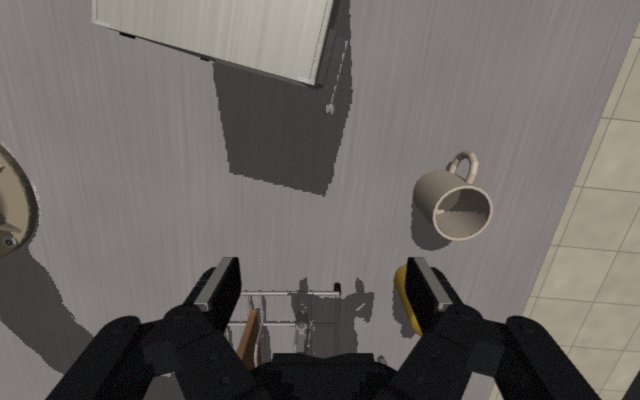

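```bash
python3 - <<'E'
from h import *
im=cv2.imread("pics/w1.png");crop(im,295,50,375,130,8,"w1c.png")
E
```

```text
(no output)
```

View pics/w1c.png

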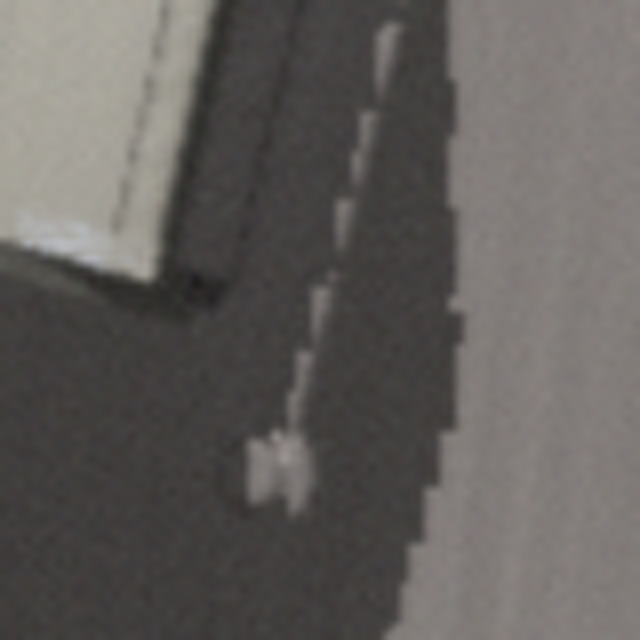

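```bash
python3 - <<'E'
from h import *
import pickle
st=pickle.load(open("w1.pkl","rb"))
for z in(.14,.156):print(onz("wrist",(330.4,109),z,st))
# cabinet top corner nearest
print(onz("wrist",(295+155/8,50+285/8),.215,st), onz("wrist",(93,22),.215,st))
E
```

```text
[0.55898042 0.1840011  0.14      ]
[0.55852713 0.18456016 0.156     ]
[0.5440872  0.20095177 0.215     ] [0.39706865 0.2250153  0.215     ]
```

>>> arm_command --commands '[0.3,1,-4,0,0,0,8.5,0.3,1,-4,0,0,0,8.5,0,0,-4,0,0,0,8.5,0,0,-0.5,0,0,0,8.5,0,0,0,0,0,0,8.5]'

```text
time: 2.2
tool_pos: [0.5626, 0.1321, 0.1864]
orientation: [0.669, 0.743, -0.002, -0.002]
ft_force: [0.9, -0.1, 2.0]
grip_width: 0.995
```

>>> arm_command --commands '[0,0,0,0,0,0,8.5,0,0,0,0,0,0,8.5,0,0,0,0,0,0,8.5]'

```text
time: 2.45
tool_pos: [0.5664, 0.1313, 0.1913]
orientation: [0.67, 0.743, 0.002, 0.001]
ft_force: [-0.7, -0.3, 0.2]
grip_width: 0.999
```

```bash
python3 snap.py w2; python3 - <<'E'
from h import *
import pickle
st=pickle.load(open("w2.pkl","rb"))
p=proj("wrist",[.56,.185,.156],st);print(p)
im=cv2.imread("pics/w2.png");x,y=map(int,p);x0=max(0,x-60);y0=max(0,y-50);crop(im,x0,y0,x0+120,y0+100,6,"w2c.png");print(x0,y0)
E
```

```text
2.45 [0.56642734 0.13129557 0.19125227] [[-0.103, 0.995, 0.004], [0.995, 0.103, 0.002], [0.001, 0.004, -1.0]] [-0.70618546 -0.2958019   0.24881043]
[321.35392194 157.18150491]
261 107
```

View pics/w2.png

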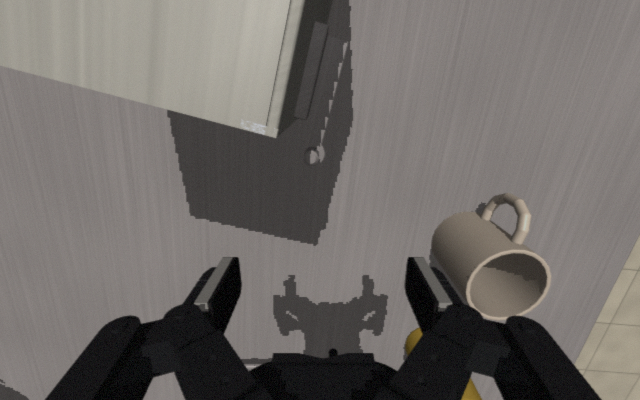

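View pics/w2c.png

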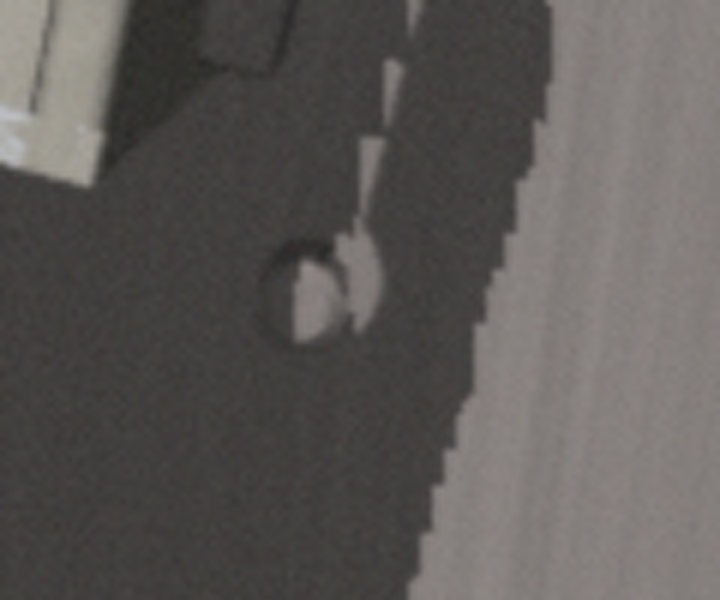

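```bash
python3 snap.py w3; python3 - <<'E'
from h import *
import pickle
st=pickle.load(open("w2.pkl","rb"))
print(onz("wrist",(311.6,156.2),.1555,st))
im=cv2.imread("pics/w3.png");x0,y0=261,107;crop(im,x0,y0,x0+120,y0+100,6,"w3c.png");print(x0,y0)
E
```

```text
2.5 [0.56624938 0.13128814 0.19082765] [[-0.103, 0.995, 0.004], [0.995, 0.103, 0.002], [0.001, 0.004, -1.0]] [ 0.68275877 -1.21968933 -0.35350774]
[0.5547383  0.18490045 0.1555    ]
261 107
```

View pics/w3c.png

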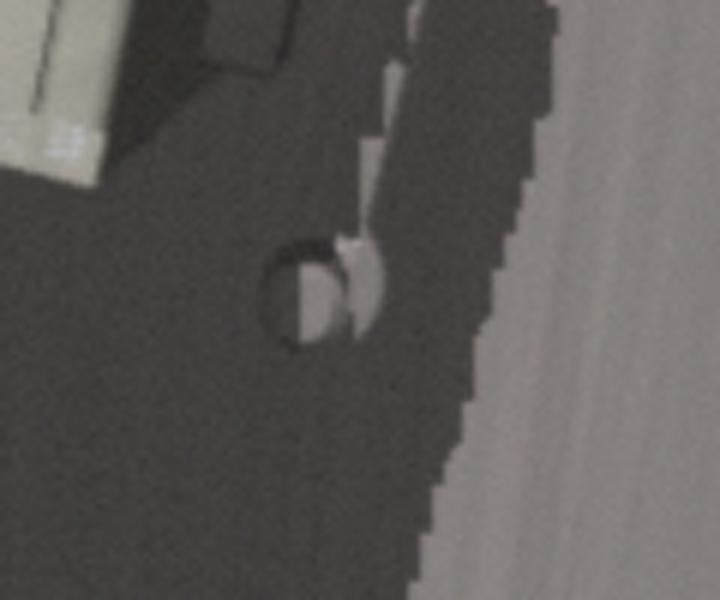

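>>> arm_command --commands '[0,0,4,0,0,0,8.5,0,-1,4,0,0,0,8.5,0,-3,2.5,0,0,0,8.5,0,-4,0,0,0,0,8.5,0,-4,0,0,0,0,8.5]'

```text
time: 2.97
tool_pos: [0.5661, 0.0106, 0.2965]
orientation: [0.669, 0.744, 0.002, 0.002]
ft_force: [1.1, -0.4, -1.0]
grip_width: 0.999
```

>>> arm_command --commands '[0,-4,0,0,0,0,8.5,0,-4,0,0,0,0,8.5,0,-4,0,0,0,0,8.5,-0.2,-3,0,0,0,0,8.5,0,0,0,0,0,0,8.5]'

```text
time: 3.38
tool_pos: [0.561, -0.1478, 0.2949]
orientation: [0.674, 0.739, -0.001, 0.002]
ft_force: [-1.3, 0.2, -0.1]
grip_width: 0.992
```

```bash
python3 snap.py w4
```

```text
3.3833 [ 0.56102782 -0.14782965  0.29486944] [[-0.092, 0.996, 0.002], [0.996, 0.092, -0.004], [-0.004, 0.001, -1.0]] [-1.26505785  0.19462794 -0.08866394]
```

View pics/w4.png

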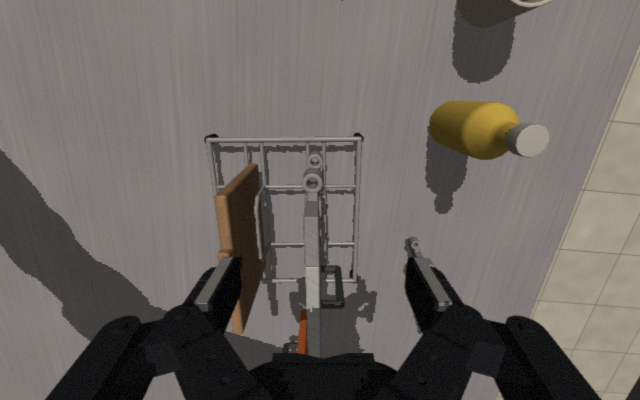

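```bash
python3 - <<'E'
from h import *
im=cv2.imread("pics/w4.png");crop(im,270,140,370,240,6,"w4c.png");crop(im,270,240,370,340,6,"w4d.png")
E
```

```text
(no output)
```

View pics/w4c.png

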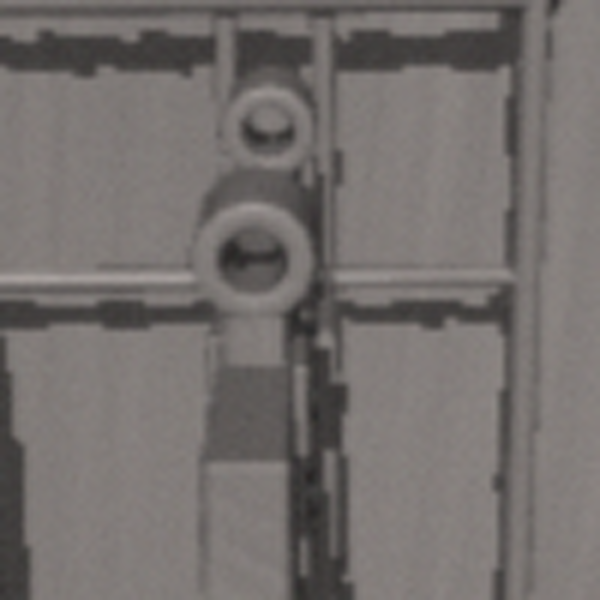

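View pics/w4d.png

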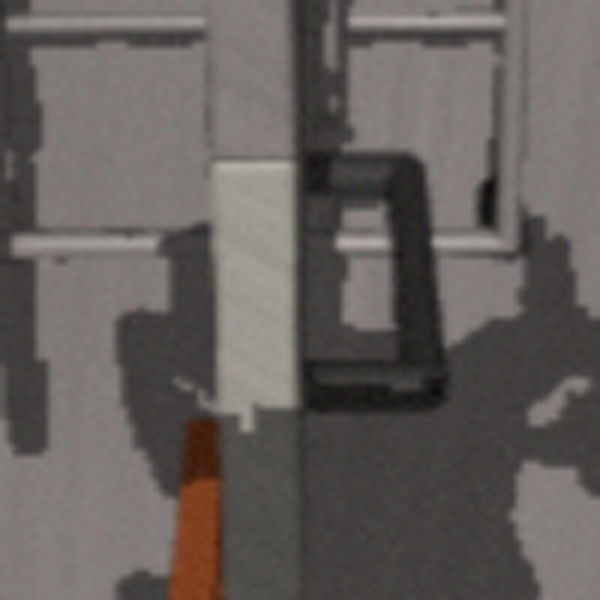

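```bash
python3 - <<'E'
from h import *
import pickle
st=pickle.load(open("w4.pkl","rb"))
hi=onz("wrist",(312.2,182.8),.167,st);lo=onz("wrist",(314.8,160.8),.077,st)
e=onz("wrist",(311.3,216.7),.205,st);f=onz("wrist",(313,290),.205,st)
print(hi,lo,e,f,np.degrees(np.arctan2(*(f-e)[[1,0]])))
R_=R.from_quat(st["orientation"]).as_matrix()
u=np.array([np.cos(np.radians(-84.5)),np.sin(np.radians(-84.5)),0])
print(hi-lo, e+u*.039, f-u*((f-e)@u-.039), hi+u*.055)
E
```

```text
[ 0.55058219 -0.13602446  0.167     ] [ 0.55072418 -0.13543092  0.077     ] [ 0.55238807 -0.15225411  0.205     ] [ 0.5591671  -0.21967635  0.205     ] -84.2584336565624
[-0.00014199 -0.00059354  0.09      ] [ 0.55612605 -0.19107456  0.205     ] [ 0.55641043 -0.19104718  0.205     ] [ 0.55585371 -0.19077125  0.167     ]
```

>>> arm_command --commands '[-0.4,-3,0,0,0,0,5,0,-2,0,0,0,0,5,0,0,-3,0,0,0,5,0,0,0,0,0,0,5,0,0,0,0,0,0,5]'

```text
time: 3.85
tool_pos: [0.5588, -0.1869, 0.2626]
orientation: [0.669, 0.743, -0.0, -0.002]
ft_force: [0.2, 0.8, 0.3]
grip_width: 0.584
```

```bash
python3 snap.py w5
```

```text
3.85 [ 0.55876134 -0.1869365   0.26256108] [[-0.105, 0.995, -0.003], [0.995, 0.105, 0.002], [0.002, -0.002, -1.0]] [0.16288124 0.81527861 0.25709668]
```

View pics/w5.png

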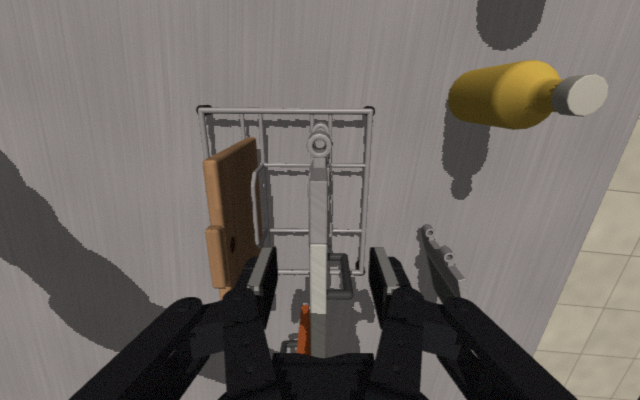

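>>> arm_command --commands '[-0.2,-0.4,-2.5,0,0,0,5,0,0,-2.5,0,0,0,5,0,0,-2.0,0,0,0,5,0,0,-0.4,0,0,0,5,0,0,0,0,0,0,5]' --squeeze 60

```text
time: 4.32
tool_pos: [0.5573, -0.1913, 0.1893]
orientation: [0.669, 0.743, -0.0, -0.001]
ft_force: [0.6, -0.4, 0.1]
grip_width: 0.589
```

>>> arm_command --commands '[0,0,0,0,0,0,0,0,0,0,0,0,0,0,0,0,0,0,0,0,0,0,0,0,0,0,0,0,0,0,0,0,0,0,0]' --squeeze 80

```text
time: 4.73
tool_pos: [0.5576, -0.1931, 0.1911]
orientation: [0.67, 0.743, 0.001, 0.001]
ft_force: [-1.4, 1.2, 6.4]
grip_width: 0.131
```

>>> arm_command --commands '[0,0,0,0,0,0,0,0,0,0,0,0,0,0,0,0,0.3,0,0,0,0,0,0,0.3,0,0,0,0]'

```text
time: 5.07
tool_pos: [0.5568, -0.1927, 0.1954]
orientation: [0.67, 0.743, -0.0, -0.0]
ft_force: [-1.4, 0.4, -4.1]
grip_width: 0.13
```

>>> arm_command --commands '[0,0,1.5,0,0,0,0,0,0,2.5,0,0,0,0,0,0,2.5,0,0,0,0,0,0,2.5,0,0,0,0,0,0,1.5,0,0,0,0]'

```text
time: 5.48
tool_pos: [0.5573, -0.1931, 0.3031]
orientation: [0.67, 0.743, 0.001, 0.001]
ft_force: [1.0, -1.3, -4.4]
grip_width: 0.128
```

>>> arm_command --commands '[0,0,0.8,0,0,0,0,0,0,0,0,0,0,0,0,0,0,0,0,0,0,0,0,0,0,0,0,0,0,0,0,0,0,0,0]'

```text
time: 5.9
tool_pos: [0.5565, -0.1924, 0.3067]
orientation: [0.67, 0.743, -0.001, -0.001]
ft_force: [0.1, -0.7, -4.3]
grip_width: 0.126
```

```bash
python3 snap.py w6;  python3 - <<'E'
from h import *
im=cv2.imread("pics/w6.png");crop(im,260,110,380,210,6,"w6c.png")
cv2.imwrite("pics/scene6.png",env.grab_frame("scene"))
E
```

```text
5.9 [ 0.55650152 -0.1924117   0.30667953] [[-0.103, 0.995, -0.003], [0.995, 0.103, 0.001], [0.001, -0.003, -1.0]] [ 0.08012412 -0.68944822 -4.29797476]
```

View pics/w6.png

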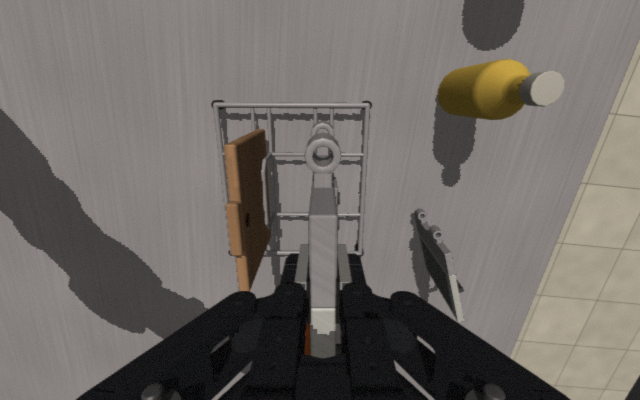

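View pics/w6c.png

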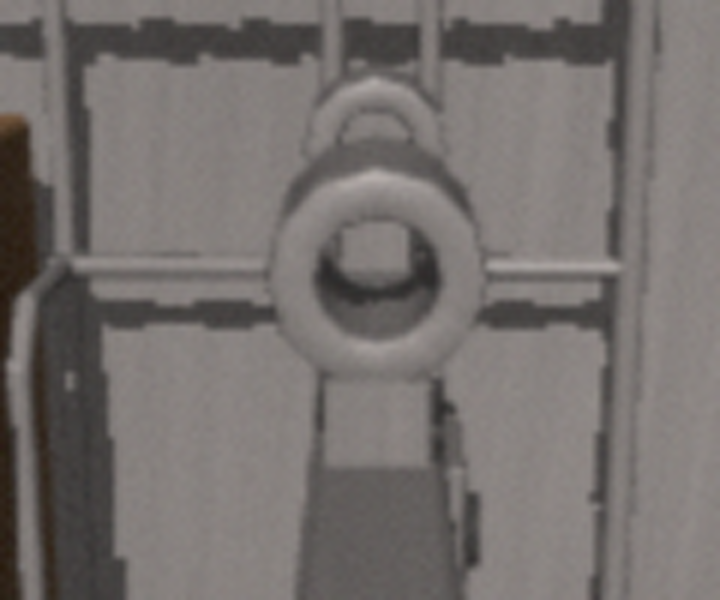

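View pics/scene6.png

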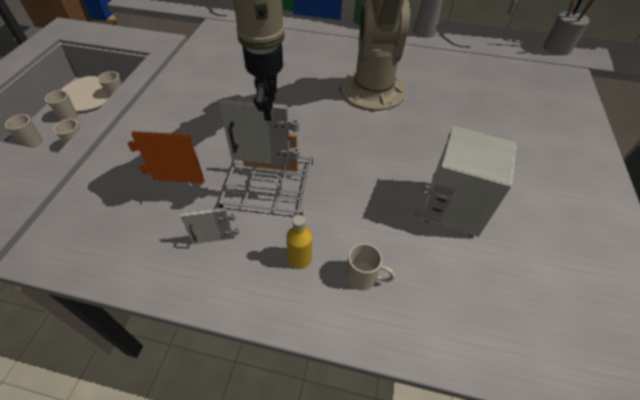

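```bash
python3 - <<'E'
from h import *
import pickle
def intool(p,st): return R.from_quat(st["orientation"]).as_matrix().T@(p-st["tool_pos"])
for n,uv in (("w2",(311.6,156.2)),("w3",(261+304.5/6,107+296/6))):
    st=pickle.load(open(n+".pkl","rb"));p=onz("wrist",uv,.1555,st);print(n,p,intool(p,st))
st=pickle.load(open("w6.pkl","rb"))
for uv,dz in(((322.8,155.7),.024),((322.3,134),.114)):
    p=onz("wrist",uv,st["tool_pos"][2]-dz,st);q=intool(p,st);print(q)
    Rn=R.from_euler('z',95.9,degrees=True).as_matrix()@np.diag([1,-1,-1]);print(Rn@q)
for uv in((255,160),(235,158)):print("mug",onz("top",uv,.09))
E
```

```text
w2 [0.55473971 0.18490124 0.1555    ] [ 0.05447577 -0.00627163  0.03579736]
w3 [0.55463456 0.18490696 0.1555    ] [ 0.0544855  -0.00617614  0.03537103]
[ 0.05697851 -0.00026236  0.02405471]
[-0.00611794  0.05664972 -0.02405471]
[ 0.05707183 -0.00054818  0.11405589]
[-0.00641184  0.05671316 -0.11405589]
mug [0.73346748 0.06627928 0.09      ]
mug [0.7395698  0.11844819 0.09      ]
```

>>> arm_command --commands '[0,2.5,0,0,0,0,0,0,3,0,0,0,0,0,0,3,0,0,0,0,0,0,3,0,0,0,0,0,0,3,0,0,0,0,0]'

```text
time: 6.42
tool_pos: [0.5566, -0.0465, 0.3078]
orientation: [0.67, 0.743, -0.0, -0.0]
ft_force: [0.6, 0.5, -4.7]
grip_width: 0.131
```

>>> arm_command --commands '[0.1,2.5,-1.5,0,0,0,0,0.1,2,-2.5,0,0,0,0,0.1,2,-2.5,0,0,0,0,0.1,1.0,-2,0,0,0,0,0,0,0,0,0,0,0]'

```text
time: 6.83
tool_pos: [0.5585, 0.0312, 0.2182]
orientation: [0.668, 0.744, -0.003, -0.003]
ft_force: [-0.2, 0.5, -5.3]
grip_width: 0.125
```

>>> arm_command --commands '[0,2,0,0,0,0,0,0,2,0,0,0,0,0,0,1.2,0,0,0,0,0,0,0,0,0,0,0,0,0,0,0,0,0,0,0]'

```text
time: 7.25
tool_pos: [0.5613, 0.079, 0.2239]
orientation: [0.669, 0.743, 0.0, 0.0]
ft_force: [1.0, 0.3, -4.9]
grip_width: 0.129
```

```bash
python3 snap.py w7;  python3 - <<'E'
from h import *
im=cv2.imread("pics/w7.png");crop(im,260,80,380,180,6,"w7c.png")
im=env.grab_frame("scene");crop(im,350,90,530,240,4,"scene7.png")
E
```

```text
7.25 [0.56130606 0.07900297 0.22393938] [[-0.104, 0.995, 0.001], [0.995, 0.104, -0.0], [-0.0, 0.001, -1.0]] [ 0.98407771  0.31116689 -4.91271212]
```

View pics/w7c.png

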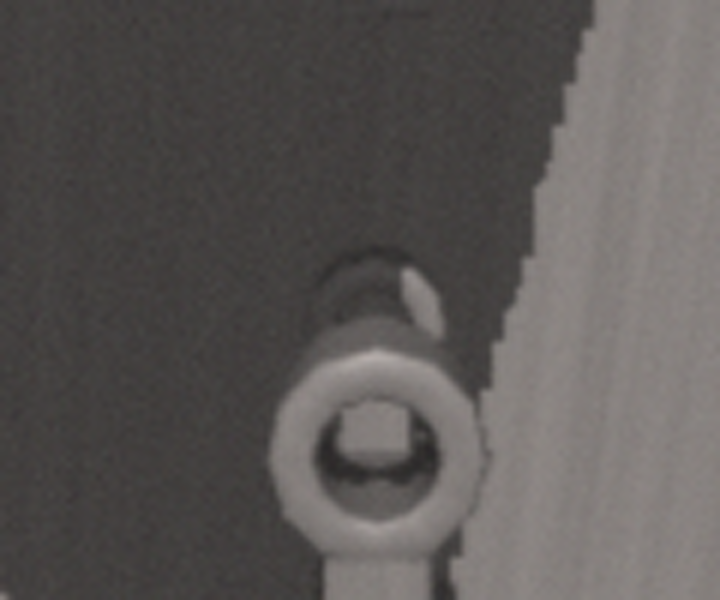

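View pics/scene7.png

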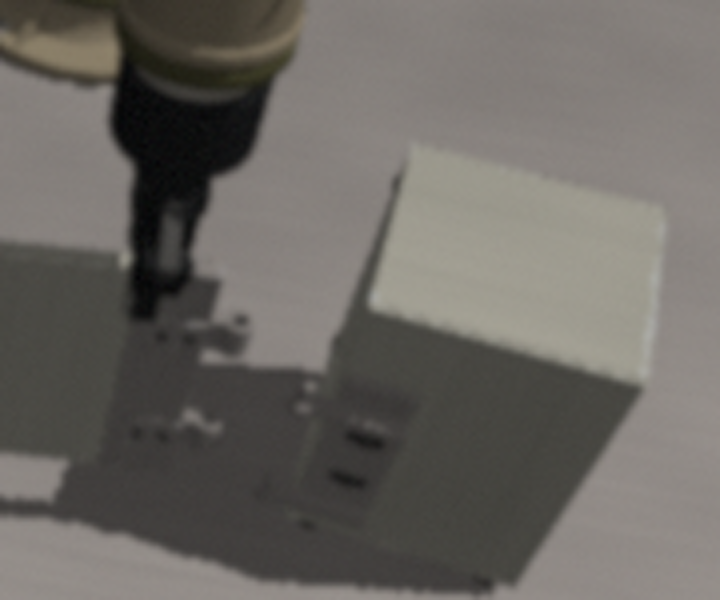

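>>> arm_command --commands '[0,1.5,0,0,0,0,0,0,1.5,0,0,0,0,0,0,1.0,0,0,0,0,0,0,0,0,0,0,0,0,0,0,0,0,0,0,0]'

```text
time: 7.77
tool_pos: [0.5611, 0.1187, 0.2233]
orientation: [0.67, 0.743, -0.0, 0.0]
ft_force: [-0.9, -1.1, -3.6]
grip_width: 0.131
```

>>> arm_command --commands '[0,0,0,0,0,0,0,0,0,0,0,0,0,0,0,0,0,0,0,0,0,0,0,0,0,0,0,0]'

```text
time: 8.1
tool_pos: [0.5611, 0.1184, 0.2234]
orientation: [0.67, 0.742, -0.0, 0.0]
ft_force: [0.2, -0.7, -4.7]
grip_width: 0.13
```

```bash
python3 snap.py w8;  python3 - <<'E'
from h import *
im=cv2.imread("pics/w8.png");crop(im,260,80,380,180,6,"w8c.png")
st=env.read_state();print(st["time"],proj("wrist",[.5547,.1849,.1555],st),proj("wrist",[.5547,.1849,.0655],st))
E
```

```text
8.1 [0.56111166 0.11839222 0.22336481] [[-0.102, 0.995, 0.0], [0.995, 0.102, -0.0], [-0.0, 0.0, -1.0]] [ 0.19102885 -0.6933719  -4.72731494]
8.15 [323.82506943 127.40478906] [323.38153489 117.8520363 ]
```

View pics/w8c.png

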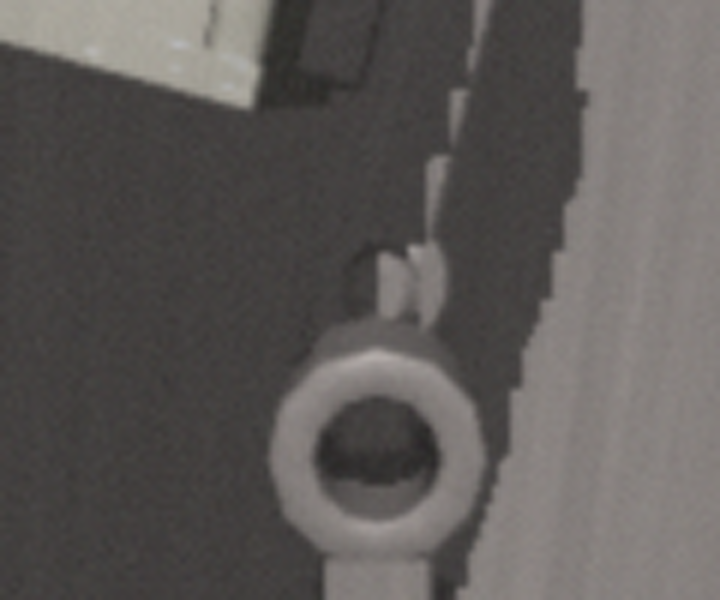

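>>> arm_command --commands '[0,0.5,0,0,0,0,0,0,0.5,0,0,0,0,0,0,0,-0.5,0,0,0,0,0,0,-0.5,0,0,0,0,0,0,-0.2,0,0,0,0]'

```text
time: 8.57
tool_pos: [0.5605, 0.1293, 0.21]
orientation: [0.669, 0.743, -0.001, -0.0]
ft_force: [-0.4, -0.5, -4.7]
grip_width: 0.135
```

>>> arm_command --commands '[0,0,0,0,0,0,0,0,0,0,0,0,0,0,0,0,0,0,0,0,0,0,0,0,0,0,0,0]'

```text
time: 8.9
tool_pos: [0.5612, 0.1291, 0.2115]
orientation: [0.67, 0.743, 0.0, 0.0]
ft_force: [0.3, 0.2, -3.7]
grip_width: 0.132
```

```bash
python3 snap.py w9;  python3 - <<'E'
from h import *
im=cv2.imread("pics/w9.png");crop(im,260,80,380,180,6,"w9c.png")
E
```

```text
8.9 [0.56120871 0.12906395 0.21150758] [[-0.103, 0.995, 0.0], [0.995, 0.103, 0.0], [0.0, 0.0, -1.0]] [ 0.26206777  0.18533322 -3.70548959]
```

View pics/w9c.png

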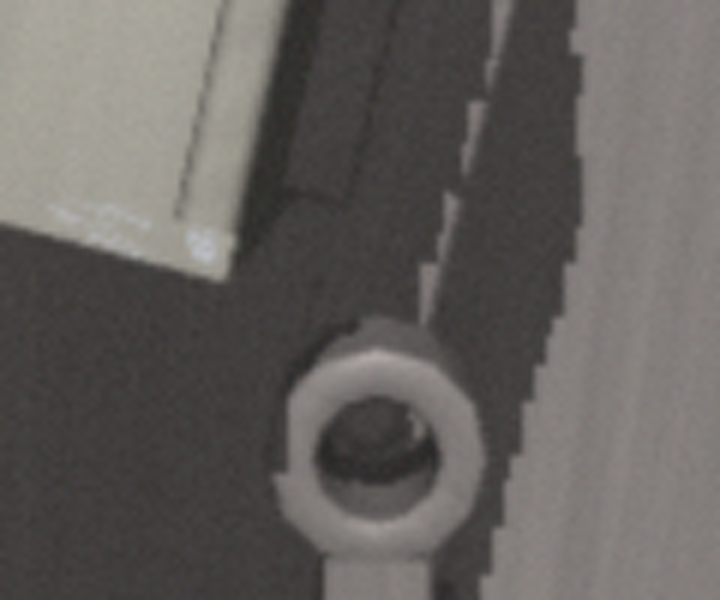

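>>> arm_command --commands '[0,-0.08,-0.1,0,0,0,0,0,0,-0.15,0,0,0,0,0,0,-0.15,0,0,0,0,0,0,-0.15,0,0,0,0,0,0,0,0,0,0,0]'

```text
time: 9.37
tool_pos: [0.5608, 0.1284, 0.2053]
orientation: [0.67, 0.743, -0.0, -0.0]
ft_force: [-1.0, 0.7, -4.5]
grip_width: 0.125
```

>>> arm_command --commands '[0,0,-0.1,0,0,0,0,0,0,-0.1,0,0,0,0,0,0,-0.1,0,0,0,0,0,0,0,0,0,0,0]'

```text
time: 9.7
tool_pos: [0.5609, 0.1284, 0.2025]
orientation: [0.67, 0.743, -0.0, -0.0]
ft_force: [0.1, -0.9, -4.5]
grip_width: 0.13
```

>>> arm_command --commands '[0,0,-0.1,0,0,0,0,0,0,-0.1,0,0,0,0,0,0,-0.1,0,0,0,0,0,0,0,0,0,0,0]'

```text
time: 10.03
tool_pos: [0.5609, 0.1284, 0.1995]
orientation: [0.67, 0.743, -0.0, -0.0]
ft_force: [0.2, 0.3, -3.9]
grip_width: 0.131
```

>>> arm_command --commands '[0,0,-0.1,0,0,0,0,0,0,-0.1,0,0,0,0,0,0,-0.1,0,0,0,0,0,0,0,0,0,0,0]'

```text
time: 10.37
tool_pos: [0.5609, 0.1284, 0.1965]
orientation: [0.67, 0.743, -0.0, -0.0]
ft_force: [0.2, -1.0, -4.6]
grip_width: 0.129
```

>>> arm_command --commands '[0,0,-0.1,0,0,0,0,0,0,-0.1,0,0,0,0,0,0,-0.1,0,0,0,0,0,0,-0.1,0,0,0,0,0,0,0,0,0,0,0]'

```text
time: 10.78
tool_pos: [0.5609, 0.1284, 0.1925]
orientation: [0.67, 0.743, -0.0, -0.0]
ft_force: [-0.2, 0.0, -4.4]
grip_width: 0.126
```

>>> arm_command --commands '[0,0,-0.1,0,0,0,0,0,0,-0.1,0,0,0,0,0,0,0,0,0,0,0]'

```text
time: 11.03
tool_pos: [0.5609, 0.1284, 0.1905]
orientation: [0.67, 0.743, -0.0, -0.0]
ft_force: [0.7, 0.9, -4.8]
grip_width: 0.128
```

```bash
python3 snap.py w10;  python3 - <<'E'
from h import *
im=cv2.imread("pics/w10.png");crop(im,260,80,380,180,6,"w10c.png")
E
```

```text
11.0333 [0.56093273 0.1284182  0.19054518] [[-0.103, 0.995, -0.0], [0.995, 0.103, -0.0], [0.0, -0.0, -1.0]] [ 0.74739067  0.87338564 -4.753318  ]
```

View pics/w10c.png

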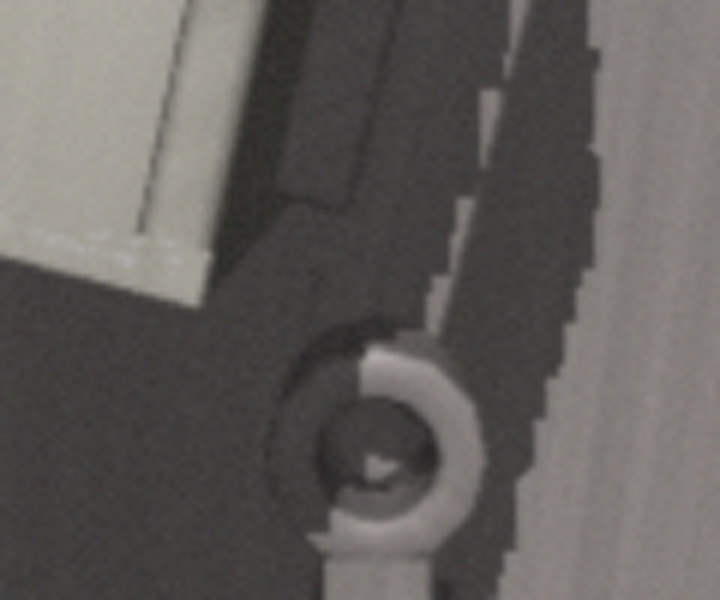

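>>> arm_command --commands '[0,0,-0.1,0,0,0,0,0,0,-0.1,0,0,0,0,0,0,0,0,0,0,0]'

```text
time: 11.33
tool_pos: [0.5609, 0.1284, 0.1885]
orientation: [0.67, 0.743, -0.0, -0.0]
ft_force: [-0.2, -0.3, -4.5]
grip_width: 0.128
```

>>> arm_command --commands '[0,0,-0.05,0,0,0,0,0,0,-0.05,0,0,0,0,0,0,0,0,0,0,0]'

```text
time: 11.58
tool_pos: [0.5612, 0.1284, 0.1882]
orientation: [0.67, 0.743, 0.0, 0.0]
ft_force: [-1.7, -0.8, -0.1]
grip_width: 0.131
```

>>> arm_command --commands '[0,0,0,0,0,0,3,0,0,0,0,0,0,3,0,0,0,0,0,0,5,0,0,0,0,0,0,5]'

```text
time: 11.92
tool_pos: [0.5613, 0.1285, 0.188]
orientation: [0.67, 0.743, 0.0, 0.0]
ft_force: [-0.6, 0.1, -0.3]
grip_width: 0.58
```

```bash
python3 snap.py w11;  python3 - <<'E'
from h import *
im=env.grab_frame("scene");crop(im,350,90,530,240,4,"scene11.png")
E
```

```text
11.9167 [0.56127832 0.12850672 0.1880375 ] [[-0.103, 0.995, 0.001], [0.995, 0.103, 0.0], [0.0, 0.001, -1.0]] [-0.6154156   0.05924193 -0.26869965]
```

View pics/w11.png

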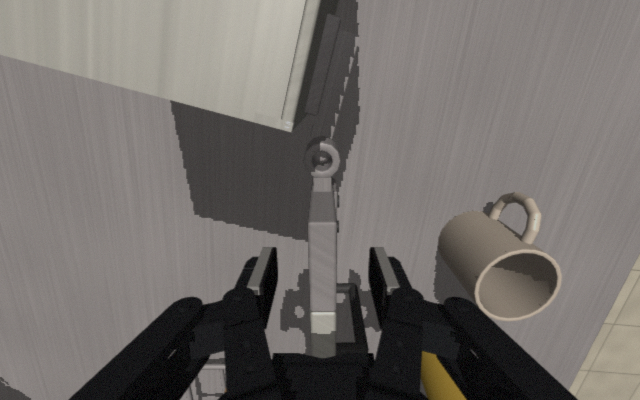

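View pics/scene11.png

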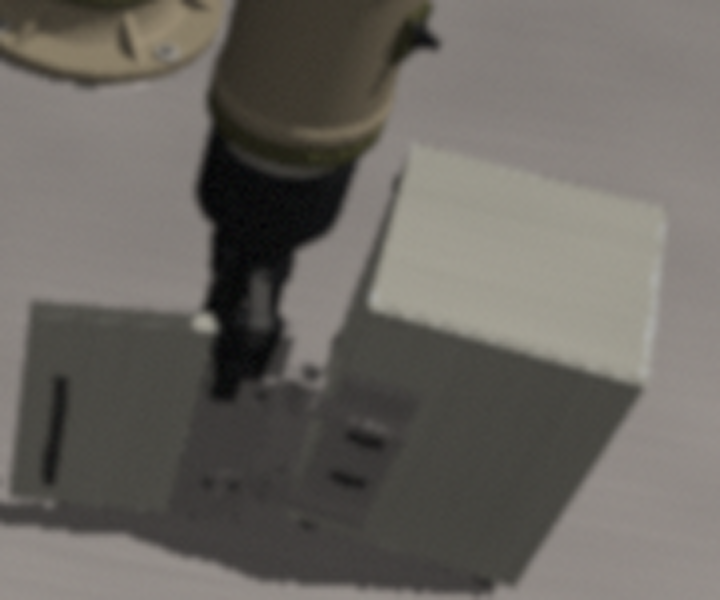

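>>> arm_command --commands '[0,0,2.5,0,0,0,5,0,0,3,0,0,0,5,0,0,2,0,0,0,2,3,-2,0,0,0,0,0,3,-2,0,0,0,0,0]'

```text
time: 12.43
tool_pos: [0.622, 0.0908, 0.2654]
orientation: [0.668, 0.745, 0.002, 0.0]
ft_force: [0.5, 0.2, 0.2]
grip_width: 0.171
```

>>> arm_command --commands '[0.5,0,0,0,0,0,0,0,0,-3,0,0,0,0,0,0,-3,0,0,0,0,0,0,-1,0,0,0,0,0,0,0,0,0,0,0]'

```text
time: 12.85
tool_pos: [0.6242, 0.0885, 0.1895]
orientation: [0.67, 0.743, -0.002, -0.002]
ft_force: [0.2, -0.6, -0.9]
grip_width: 0.001
```

```bash
python3 snap.py w12
```

```text
12.85 [0.6241756  0.08852743 0.18950544] [[-0.103, 0.995, -0.006], [0.995, 0.103, -0.001], [-0.001, -0.006, -1.0]] [ 0.17224781 -0.56980455 -0.86599997]
```

View pics/w12.png

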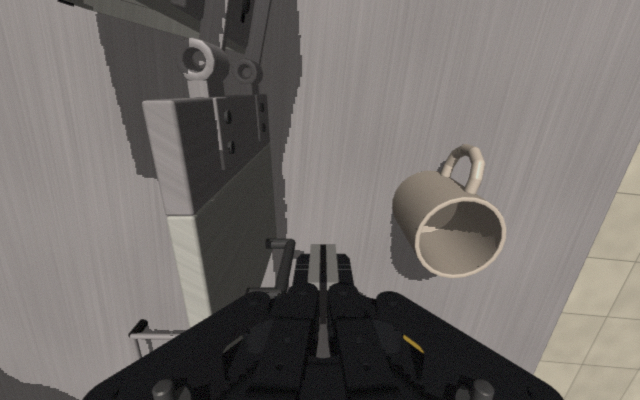

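```bash
python3 - <<'E'
import numpy as np
P=np.array([.555,.185]);r=.10;prev=np.array([.6245,.0885])
for f in [279,276,270,264,258,252,246,240,234,228,222,216,210,204,198,192,188,184,180,177,174,172,171,170]:
    a=np.radians(f);h=.017
    p=P+r*np.array([np.cos(a),np.sin(a)])+(.006+h)*np.array([-np.sin(a),np.cos(a)])
    print(f,p.round(4),((p-prev)*100).round(2));prev=p
E
```

```text
279 [0.5934 0.0898] [-3.11  0.13]
276 [0.5883 0.088 ] [-0.5  -0.19]
270 [0.578 0.085] [-1.03 -0.3 ]
264 [0.5674 0.0831] [-1.06 -0.19]
258 [0.5567 0.0824] [-1.07 -0.07]
252 [0.546  0.0828] [-1.07  0.04]
246 [0.5353 0.0843] [-1.06  0.15]
240 [0.5249 0.0869] [-1.04  0.26]
234 [0.5148 0.0906] [-1.01  0.37]
228 [0.5052 0.0953] [-0.96  0.47]
222 [0.4961 0.101 ] [-0.91  0.57]
216 [0.4876 0.1076] [-0.85  0.66]
210 [0.4799 0.1151] [-0.77  0.75]
204 [0.473  0.1233] [-0.69  0.82]
198 [0.467  0.1322] [-0.6   0.89]
192 [0.462  0.1417] [-0.5   0.95]
188 [0.4592 0.1483] [-0.28  0.66]
184 [0.4568 0.1551] [-0.23  0.68]
180 [0.455 0.162] [-0.18  0.69]
177 [0.4539 0.1673] [-0.11  0.53]
174 [0.4531 0.1726] [-0.08  0.53]
172 [0.4528 0.1761] [-0.04  0.36]
171 [0.4526 0.1779] [-0.01  0.18]
170 [0.4525 0.1797] [-0.01  0.18]
```

Approach, then push at about 0.6 cm per row.

>>> arm_command --commands '[-1.5,0,0,0,0,0,0,-1.0,0,0,0,0,0,0,-0.6,0,0,0,0,0,0,-0.5,-0.2,0,0,0,0,0,-0.5,-0.2,0,0,0,0,0]'

```text
time: 13.32
tool_pos: [0.5854, 0.0846, 0.1942]
orientation: [0.669, 0.743, 0.001, 0.001]
ft_force: [0.3, -1.1, 0.7]
grip_width: -0.001
```

>>> arm_command --commands '[-0.6,-0.1,0,0,0,0,0,-0.6,-0.1,0,0,0,0,0,-0.6,-0.1,0,0,0,0,0,-0.6,0,0,0,0,0,0,-0.6,0,0,0,0,0,0]'

```text
time: 13.73
tool_pos: [0.5545, 0.0813, 0.1928]
orientation: [0.67, 0.743, -0.0, -0.0]
ft_force: [0.5, 0.1, -0.1]
grip_width: 0.003
```

>>> arm_command --commands '[-0.7,0.05,0,0,0,0,0,-0.7,0.1,0,0,0,0,0,-0.7,0.15,0,0,0,0,0,-0.7,0.15,0,0,0,0,0,-0.7,0.2,0,0,0,0,0]'

```text
time: 14.15
tool_pos: [0.5193, 0.0881, 0.1928]
orientation: [0.67, 0.743, 0.0, -0.0]
ft_force: [0.4, -0.3, 0.0]
grip_width: 0.002
```

```bash
python3 snap.py w13
```

```text
14.15 [0.51929534 0.08809354 0.19279181] [[-0.103, 0.995, -0.0], [0.995, 0.103, 0.0], [0.0, -0.0, -1.0]] [ 0.44266656 -0.32371899  0.00708233]
```

View pics/w13.png

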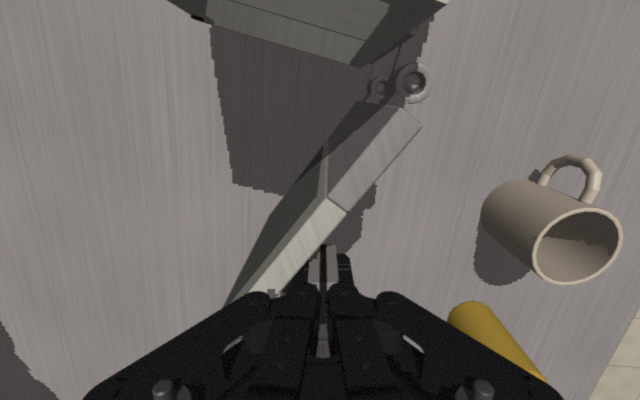

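>>> arm_command --commands '[-0.7,0.3,0,0,0,0,0,-0.7,0.3,0,0,0,0,0,-0.7,0.35,0,0,0,0,0,-0.65,0.4,0,0,0,0,0,-0.6,0.45,0,0,0,0,0]'

```text
time: 14.62
tool_pos: [0.4858, 0.1063, 0.1928]
orientation: [0.67, 0.743, 0.0, -0.0]
ft_force: [1.0, 0.4, 0.6]
grip_width: -0.001
```

>>> arm_command --commands '[-0.55,0.5,0,0,0,0,0,-0.5,0.5,0,0,0,0,0,-0.5,0.55,0,0,0,0,0,-0.45,0.55,0,0,0,0,0,-0.4,0.55,0,0,0,0,0]'

```text
time: 15.03
tool_pos: [0.462, 0.1331, 0.1928]
orientation: [0.67, 0.743, -0.0, -0.0]
ft_force: [0.7, -0.8, 0.1]
grip_width: 0.003
```

```bash
python3 snap.py w14
```

```text
15.0333 [0.46203837 0.13305931 0.19277732] [[-0.103, 0.995, -0.0], [0.995, 0.103, 0.0], [0.0, -0.0, -1.0]] [ 0.66170263 -0.8487407   0.07747263]
```

View pics/w14.png

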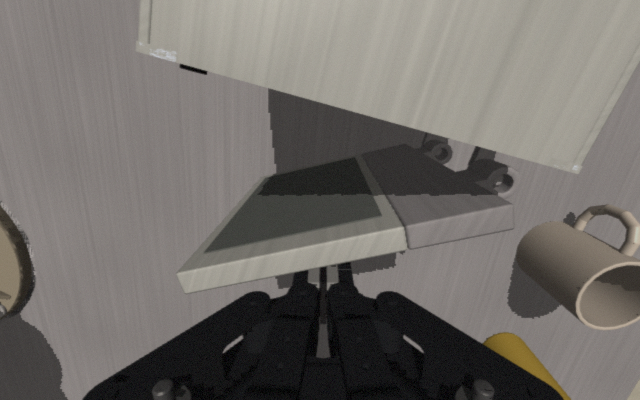

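>>> arm_command --commands '[-0.25,0.5,0,0,0,0,0,-0.2,0.5,0,0,0,0,0,-0.2,0.5,0,0,0,0,0,-0.1,0.4,0,0,0,0,0,-0.1,0.4,0,0,0,0,0]'

```text
time: 15.5
tool_pos: [0.454, 0.1559, 0.1928]
orientation: [0.67, 0.743, -0.0, -0.0]
ft_force: [0.1, 0.1, 0.8]
grip_width: 0.002
```

>>> arm_command --commands '[0,0.3,0,0,0,0,0,0,0.3,0,0,0,0,0,0,0.2,0,0,0,0,0,0,0.2,0,0,0,0,0,0,0,0,0,0,0,0]'

```text
time: 15.92
tool_pos: [0.454, 0.1658, 0.1927]
orientation: [0.669, 0.743, -0.0, -0.0]
ft_force: [-0.9, -0.2, -0.6]
grip_width: -0.003
```

```bash
python3 snap.py w15
```

```text
15.9167 [0.45404305 0.16580842 0.19271303] [[-0.104, 0.995, -0.0], [0.995, 0.104, 0.0], [0.0, -0.0, -1.0]] [-0.87638409 -0.23126555 -0.57129164]
```

View pics/w15.png

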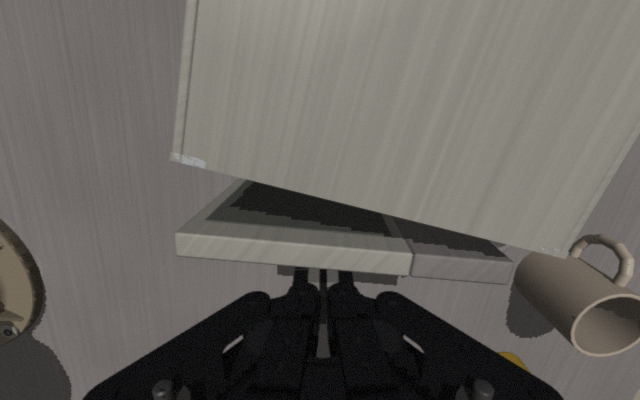

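>>> arm_command --commands '[0,0.2,0,0,0,0,0,0,0.2,0,0,0,0,0,0,0.2,0,0,0,0,0,0,0.2,0,0,0,0,0,0,0,0,0,0,0,0]'

```text
time: 16.38
tool_pos: [0.454, 0.174, 0.1928]
orientation: [0.669, 0.743, 0.0, -0.0]
ft_force: [-0.8, -0.5, -0.3]
grip_width: 0.0
```

>>> arm_command --commands '[0,0.1,0,0,0,0,0,0,0.1,0,0,0,0,0,0,0.1,0,0,0,0,0,0,0,0,0,0,0,0]'

```text
time: 16.72
tool_pos: [0.454, 0.1766, 0.1928]
orientation: [0.67, 0.743, 0.0, -0.0]
ft_force: [0.2, -0.0, 0.3]
grip_width: -0.004
```

```bash
python3 snap.py w16
```

```text
16.7167 [0.45404695 0.17661834 0.19279178] [[-0.103, 0.995, 0.0], [0.995, 0.103, 0.0], [0.0, 0.0, -1.0]] [ 0.2203962  -0.01545268  0.33202772]
```

View pics/w16.png

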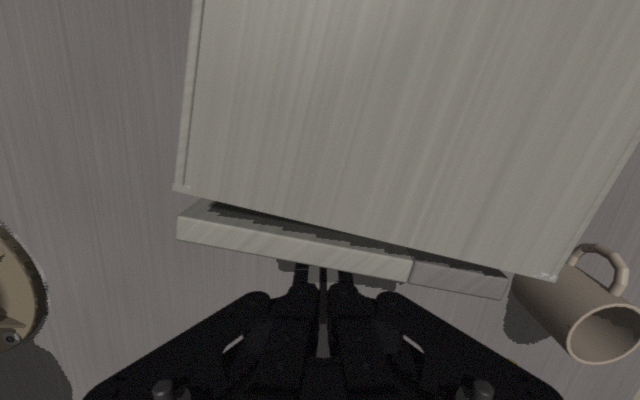

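>>> arm_command --commands '[0,0.1,0,0,0,0,0,0,0.1,0,0,0,0,0,0,0.1,0,0,0,0,0,0,0,0,0,0,0,0]'

```text
time: 17.1
tool_pos: [0.4541, 0.1797, 0.1928]
orientation: [0.67, 0.743, 0.0, -0.0]
ft_force: [0.1, -0.7, 0.0]
grip_width: 0.002
```

>>> arm_command --commands '[0,0.1,0,0,0,0,0,0,0.1,0,0,0,0,0,0,0,0,0,0,0,0]'

```text
time: 17.35
tool_pos: [0.454, 0.1817, 0.1928]
orientation: [0.67, 0.743, 0.0, -0.0]
ft_force: [0.4, -0.6, -0.1]
grip_width: -0.002
```

>>> arm_command --commands '[0,0.1,0,0,0,0,0,0,0.1,0,0,0,0,0,0,0,0,0,0,0,0]'

```text
time: 17.6
tool_pos: [0.454, 0.1837, 0.1928]
orientation: [0.67, 0.743, 0.0, -0.0]
ft_force: [0.6, -1.1, 0.3]
grip_width: 0.003
```

>>> arm_command --commands '[0,0.05,0,0,0,0,0,0,0.05,0,0,0,0,0,0,0,0,0,0,0,0]'

```text
time: 17.85
tool_pos: [0.454, 0.1845, 0.1928]
orientation: [0.67, 0.743, 0.0, -0.0]
ft_force: [0.9, -0.2, 0.1]
grip_width: -0.003
```

>>> arm_command --commands '[0,0.05,0,0,0,0,0,0,0.05,0,0,0,0,0,0,0,0,0,0,0,0]'

```text
time: 18.1
tool_pos: [0.454, 0.1855, 0.1928]
orientation: [0.67, 0.743, 0.0, -0.0]
ft_force: [-0.3, -0.5, -1.0]
grip_width: 0.004
```

```bash
python3 snap.py w17; python3 - <<'E'
from h import *
im=cv2.imread("pics/w17.png");crop(im,150,170,550,320,2,"w17c.png")
E
```

```text
18.1 [0.45402697 0.18553331 0.19279189] [[-0.103, 0.995, -0.0], [0.995, 0.103, 0.0], [0.0, -0.0, -1.0]] [-0.26084116 -0.54311543 -1.00272372]
```

View pics/w17c.png

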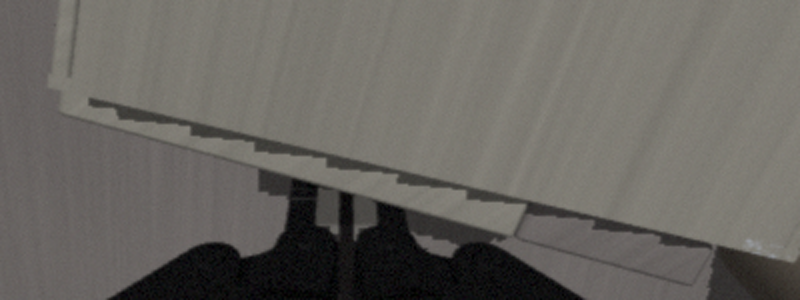

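>>> arm_command --commands '[0,0.05,0,0,0,0,0,0,0.05,0,0,0,0,0,0,0,0,0,0,0,0]'

```text
time: 18.4
tool_pos: [0.4541, 0.1862, 0.1928]
orientation: [0.67, 0.743, -0.0, 0.0]
ft_force: [-0.6, -1.6, 0.7]
grip_width: -0.001
```

>>> arm_command --commands '[0,0.05,0,0,0,0,0,0,0.05,0,0,0,0,0,0,0,0,0,0,0,0]'

```text
time: 18.65
tool_pos: [0.4541, 0.1864, 0.1927]
orientation: [0.67, 0.742, -0.001, 0.0]
ft_force: [-0.7, -5.2, 1.4]
grip_width: 0.0
```

>>> arm_command --commands '[0,-0.1,0,0,0,0,0,0,-0.3,0,0,0,0,0,0,-1,0,0,0,0,0,0,-2,0,0,0,0,0,0,-3,0,0,0,0,0]'

```text
time: 19.07
tool_pos: [0.4537, 0.1248, 0.1927]
orientation: [0.668, 0.744, 0.0, -0.0]
ft_force: [2.1, -0.4, 0.4]
grip_width: 0.001
```

>>> arm_command --commands '[0,-1,3,0,0,0,0,0,0,3,0,0,0,0,0,0,1,0,0,0,0,0,0,0,0,0,0,0,0,0,0,0,0,0,0]'

```text
time: 19.48
tool_pos: [0.4541, 0.1135, 0.2629]
orientation: [0.669, 0.743, 0.001, -0.0]
ft_force: [-0.3, 0.8, -1.2]
grip_width: 0.003
```

```bash
python3 snap.py w18; python3 - <<'E'
from h import *
im=env.grab_frame("scene");cv2.imwrite("pics/scene18.png",im)
im=env.grab_frame("top");crop(im,90,140,290,310,4,"top18.png")
E
```

```text
19.4833 [0.45412544 0.11352804 0.26289717] [[-0.104, 0.995, 0.001], [0.995, 0.104, 0.001], [0.001, 0.001, -1.0]] [-0.28527555  0.7856329  -1.2092604 ]
```

View pics/w18.png

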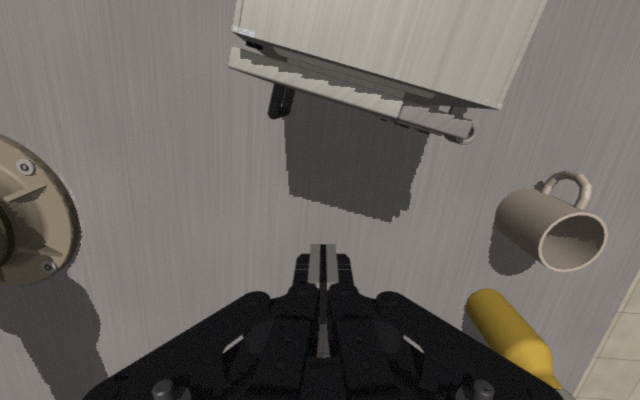

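View pics/scene18.png

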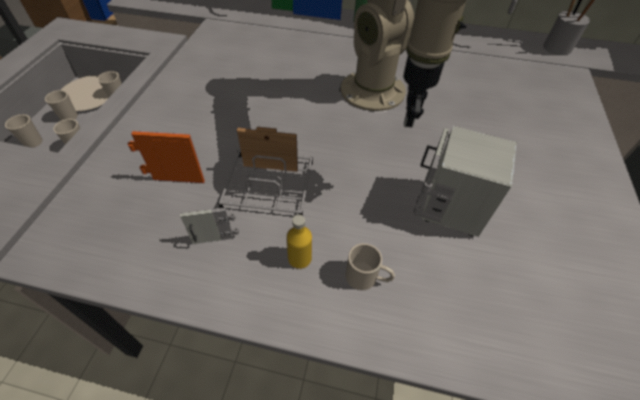

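View pics/top18.png

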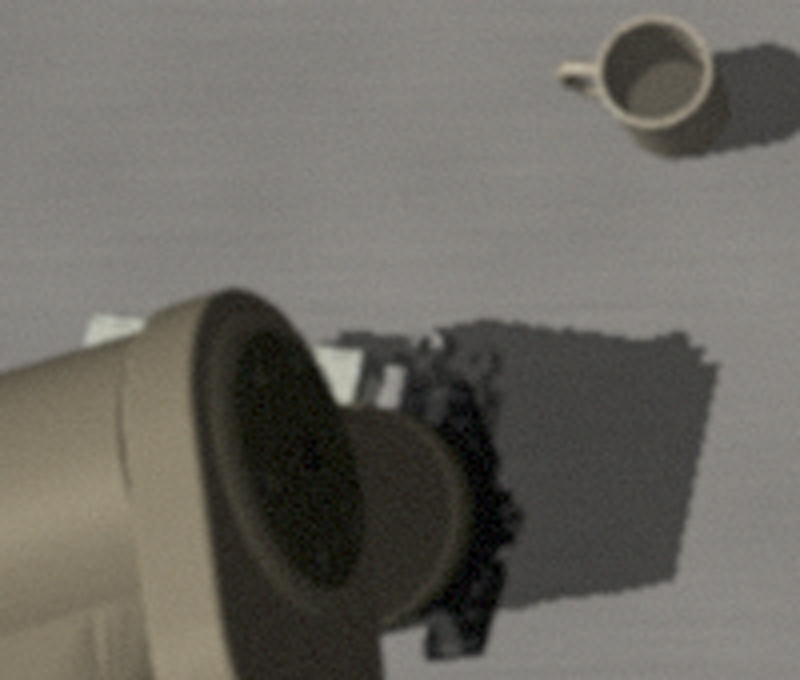

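```bash
python3 - <<'E'
from h import *
im=cv2.imread("pics/w18.png");crop(im,215,15,375,125,5,"w18a.png");crop(im,355,45,515,155,5,"w18b.png")
E
```

```text
(no output)
```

View pics/w18a.png

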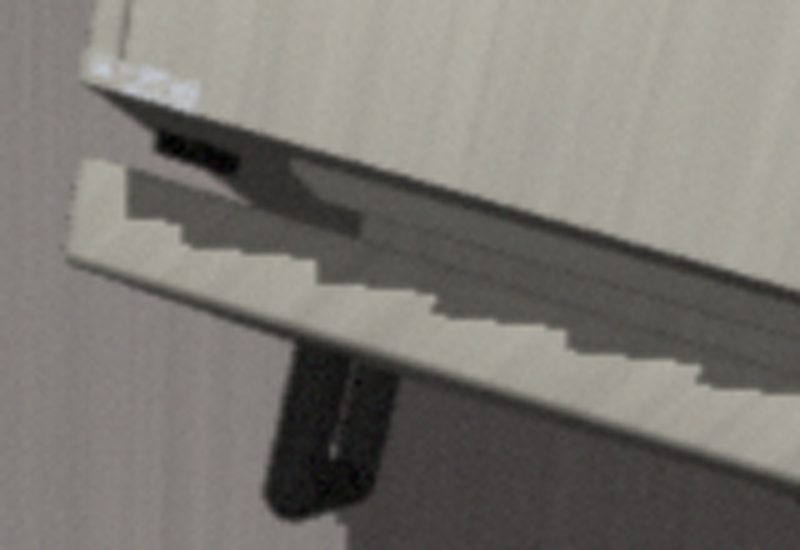

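View pics/w18b.png

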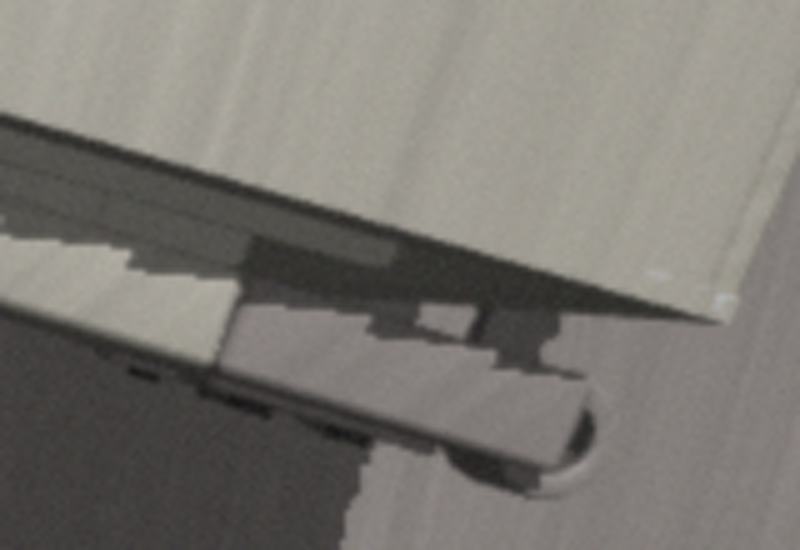

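```bash
python3 - <<'E'
from h import *
import pickle
st=pickle.load(open("w18.pkl","rb"))
A=lambda x,y,z:onz("wrist",(215+x/5,15+y/5),z,st)
B=lambda x,y,z:onz("wrist",(355+x/5,45+y/5),z,st)
c1=A(82,78,.215);c2=B(725,322,.215)
d1=A(68,258,.202);d2=B(550,468,.202);b1=A(85,160,.202);b2=B(592,385,.202)
print(c1,c2,np.linalg.norm(c1-c2));print(d1,d2,np.linalg.norm(d1-d2),b1,b2,np.linalg.norm(b1-b2))
ang=lambda a,b:np.degrees(np.arctan2((a-b)[1],(a-b)[0]))
print(ang(c1,c2),ang(d1,d2),ang(b1,b2))
u=(c1-c2)[:2]/np.linalg.norm((c1-c2)[:2]);n=np.array([u[1],-u[0]]);
for p in(d1,d2,b1,b2):print((p-c2)[:2]@n,(p-c2)[:2]@u)
E
```

```text
[0.39571431 0.22455683 0.215     ] [0.54302468 0.20135192 0.215     ] 0.14912684311942717
[0.3903851  0.20837134 0.202     ] [0.53438582 0.18275006 0.202     ] 0.14626228902702848 [0.39227151 0.21859898 0.202     ] [0.53684135 0.19293119 0.202     ] 0.14683076579404053
171.04810353210362 169.91124133710764 169.93227735479516
-0.01681758757514466 0.15187259398710412
-0.019719531796998438 0.00563909607653896
-0.006420994335325787 0.15160062894796103
-0.009280319354781283 0.004797706483530845
```

>>> arm_command --commands '[-1.2,0,-3,0,0,0,0,-1.2,0,-3,0,0,0,0,0,2,-1,0,0,0,0,0,3,0,0,0,0,0,0,1.5,0,0,0,0,0]'

```text
time: 20.05
tool_pos: [0.4283, 0.1808, 0.1909]
orientation: [0.669, 0.743, -0.001, -0.001]
ft_force: [0.3, 0.3, 0.6]
grip_width: -0.003
```

>>> arm_command --commands '[0,0.4,0,0,0,0,0,0,0.2,0,0,0,0,0,0,0,0,0,0,0,0,0,0,0,0,0,0,0]'

```text
time: 20.38
tool_pos: [0.4304, 0.1833, 0.1928]
orientation: [0.67, 0.742, -0.0, 0.0]
ft_force: [0.3, -0.2, 0.1]
grip_width: 0.003
```

>>> arm_command --commands '[0,0.1,0,0,0,0,0,0,0.1,0,0,0,0,0,0,0,0,0,0,0,0]'

```text
time: 20.63
tool_pos: [0.4302, 0.1861, 0.1929]
orientation: [0.67, 0.742, 0.0, -0.0]
ft_force: [0.4, -0.1, 0.2]
grip_width: -0.001
```

>>> arm_command --commands '[0,0.08,0,0,0,0,0,0,0.08,0,0,0,0,0,0,0,0,0,0,0,0]'

```text
time: 20.88
tool_pos: [0.43, 0.1881, 0.1928]
orientation: [0.67, 0.743, 0.0, -0.0]
ft_force: [-0.5, -0.3, 0.1]
grip_width: -0.002
```

>>> arm_command --commands '[0,0.05,0,0,0,0,0,0,0.05,0,0,0,0,0,0,0,0,0,0,0,0]'

```text
time: 21.13
tool_pos: [0.43, 0.1891, 0.1928]
orientation: [0.67, 0.743, -0.0, -0.0]
ft_force: [-0.0, -0.3, 0.1]
grip_width: -0.001
```

>>> arm_command --commands '[0,0.05,0,0,0,0,0,0,0.05,0,0,0,0,0,0,0,0,0,0,0,0]'

```text
time: 21.38
tool_pos: [0.43, 0.1901, 0.1928]
orientation: [0.67, 0.743, -0.0, -0.0]
ft_force: [-0.1, 0.9, -1.0]
grip_width: 0.002
```

>>> arm_command --commands '[0,0.05,0,0,0,0,0,0,0.05,0,0,0,0,0,0,0,0,0,0,0,0]'

```text
time: 21.63
tool_pos: [0.4301, 0.1909, 0.1928]
orientation: [0.67, 0.743, -0.0, 0.0]
ft_force: [1.3, -0.7, 1.1]
grip_width: 0.003
```

>>> arm_command --commands '[0,0.05,0,0,0,0,0,0,0.05,0,0,0,0,0,0,0,0,0,0,0,0]'

```text
time: 21.88
tool_pos: [0.4301, 0.1912, 0.1927]
orientation: [0.67, 0.742, -0.0, 0.0]
ft_force: [-0.8, -5.1, 0.9]
grip_width: 0.001
```

>>> arm_command --commands '[0,-0.05,0,0,0,0,0,0,-0.05,0,0,0,0,0,0,-0.05,0,0,0,0,0,0,-0.05,0,0,0,0,0,0,-0.1,0,0,0,0,0]'

```text
time: 22.3
tool_pos: [0.4299, 0.1897, 0.1928]
orientation: [0.669, 0.743, 0.0, -0.0]
ft_force: [-0.1, -0.1, 0.2]
grip_width: -0.001
```

>>> arm_command --commands '[0,-0.2,0,0,0,0,0,0,-0.5,0,0,0,0,0,0,-1.5,0,0,0,0,0,0,-3,0,0,0,0,0,1,-2.5,2,0,0,0,0]'

```text
time: 22.72
tool_pos: [0.4368, 0.1094, 0.2097]
orientation: [0.669, 0.743, -0.003, -0.002]
ft_force: [0.6, -0.3, 0.2]
grip_width: 0.003
```

>>> arm_command --commands '[1.4,0,3,0,0,0,0,0,0,2,0,0,0,0,0,0,0,0,0,0,0,0,0,0,0,0,0,0]'

```text
time: 23.05
tool_pos: [0.4546, 0.1109, 0.2637]
orientation: [0.67, 0.742, 0.001, 0.0]
ft_force: [-0.2, 1.1, -0.9]
grip_width: -0.001
```

```bash
python3 snap.py w19; python3 - <<'E'
from h import *
im=cv2.imread("pics/w19.png");crop(im,215,15,375,125,5,"w19a.png");crop(im,355,45,515,155,5,"w19b.png")
E
```

```text
23.05 [0.4546435  0.11086998 0.2636909 ] [[-0.102, 0.995, 0.002], [0.995, 0.102, 0.001], [0.001, 0.002, -1.0]] [-0.16428938  1.13675936 -0.89785442]
```

View pics/w19a.png

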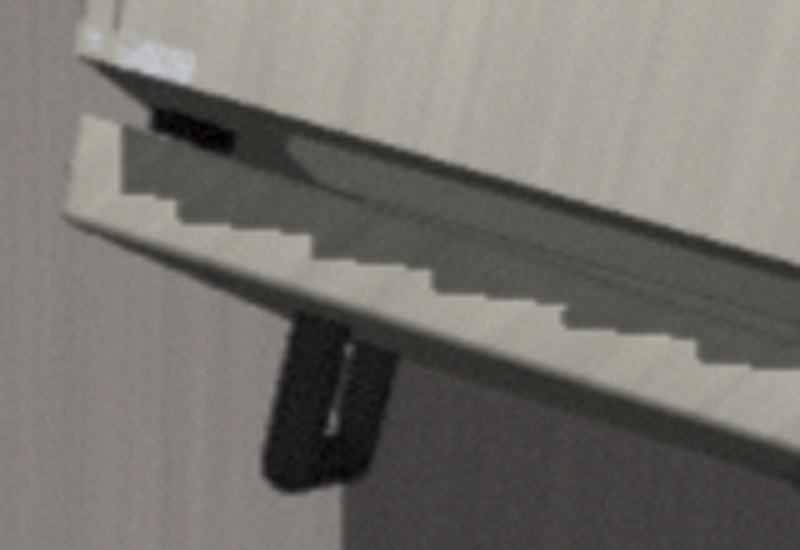

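View pics/w19b.png

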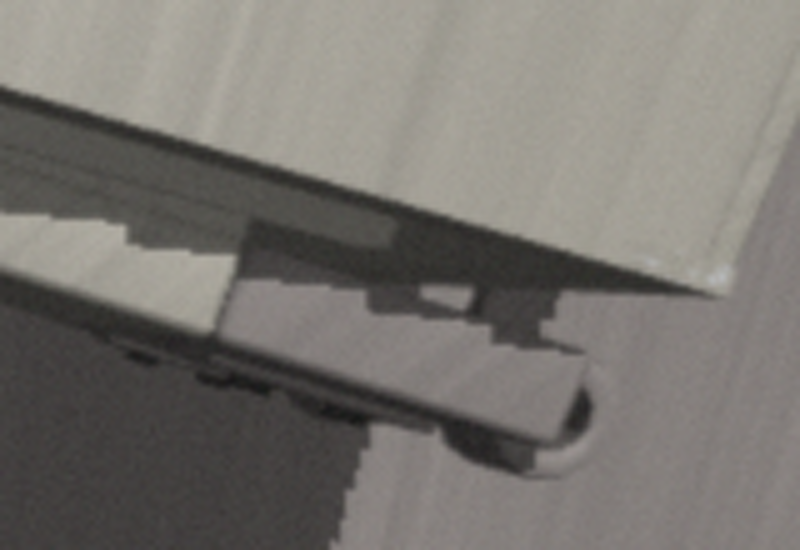

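```bash
python3 - <<'E'
from h import *
import pickle
st=pickle.load(open("w19.pkl","rb"))
A=lambda x,y,z:onz("wrist",(215+x/5,15+y/5),z,st)
B=lambda x,y,z:onz("wrist",(355+x/5,45+y/5),z,st)
c1=A(78,54,.215);c2=B(725,297,.215)
d1=A(66,213,.202);d2=B(550,445,.202);b1=A(83,117,.202);b2=B(590,358,.202)
ang=lambda a,b:np.degrees(np.arctan2((a-b)[1],(a-b)[0]))
print(ang(c1,c2),ang(d1,d2),ang(b1,b2))
u=(c1-c2)[:2]/np.linalg.norm((c1-c2)[:2]);n=np.array([u[1],-u[0]])
for p in(d1,d2,b1,b2):print((p-c2)[:2]@n)
im=env.grab_frame("wrist");a=cv2.imread("pics/w19.png")
print(cv2.absdiff(im,a)[15:125,215:515].mean(), env.read_state()["ft_force"])
im=env.grab_frame("scene");cv2.imwrite("pics/scene19.png",im)
E
```

```text
171.0980395711893 169.032111725021 169.30563145637294
-0.014352729161999506
-0.019644137775643913
-0.004291679138054653
-0.008885734813093939
3.582888888888889 [ 0.71370891 -1.09064685 -0.34633768]
```

View pics/scene19.png

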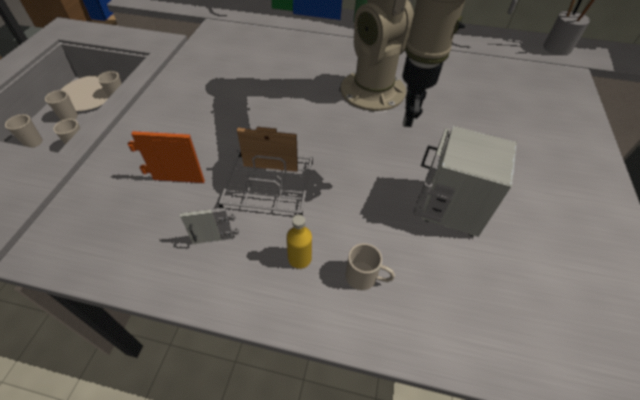

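Front at 14.4 mm minus the 12 mm thickness leaves about 2.4 mm at the free edge, so the door is on the bumpers. The angle is about 2°, and the board, mug and bottle stand where they were.

```bash
python3 -c "
from station import env
print(env.sign_off())"
```

```text
the job is handed in; nothing more can be done
None
```

The door is hung on both hinge pins, shut against the cabinet's bumpers and let go. I handed the job in at about 23 s; no verdict came back.

- **Hanging:** I gripped the door by its top edge near its balance point. I lined up the upper socket with the pin seen in the wrist camera and lowered it in small steps. It slid on without resistance. At the predicted height the force on the tool went from −4.5 N to −0.1 N, so its weight was resting on the shoulders. The wrist picture on the way down showed the pin inside the bore. I judged the lower socket from the force and the matching height, as I could not see it directly.
- **Shutting:** I pushed the door shut from outside with closed fingers, reaching about 5 N at the bumpers.
- **A check that failed:** after the first push the free edge had sprung back. The picture put it about 5 mm from the cabinet front. I pushed again, backed off more slowly, and it stayed.
- **Last checks:** the free edge is about 2.4 mm from the cabinet front, measured from the door's outer face. Measuring its back edge directly gave 4.3 mm, but both are within the 8 mm allowed. The angle to the cabinet is about 2°. The board, mug and bottle look unmoved in the last picture, and the arm is clear of everything.

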